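# Gear change on the sampler drive

### The arm

A 6-joint arm with a two-finger parallel gripper is mounted at the origin on the work surface. World frame = base frame: x ahead of the robot, y to its left, z up, the work surface at z = 0. Lengths are in m, angles in rad, forces in N, time in s.
With the tool pointing down it reaches from about 0.275 to 0.725 m from the base axis. Payload 15.9 kg.
Tool frame: the origin (TCP) lies between the finger pads; the fingertips stand 8 mm ahead of it and the grasp point (between the pads) lies 11 mm behind it (tips_ahead is the y of the fingertips in the tool frame, in m); y points along the fingers, x is the direction in which the jaws open and shut, and the axes are right-handed (so a half turn about y gives the same grasp; the last joint's range is limited). The gripper opens to 85 mm and grips with 20 to 120 N. Pads are 22 mm wide; open, the fingers measure 114 mm over their backs; the gripper's body (76 mm by 85 mm) begins 54 mm behind the grasp point. The pads swing forward as they close: fully open they stand 13 mm farther back than shut.
Start: joints at [-1.286, 0.213, -0.034, 1.323, 0, 1.571], TCP at [0.14, -0.48, 0.239] pointing down, gripper open.
Joint ranges: [-2.98, 2.98], [-0.74, 1.72], [-1.14, 1.35], [-2.1, 2.04], [-1.57, 1.44], [-3.14, 3.14]. Speed limits (rad/s): [1.89, 1.89, 2.39, 2.57, 3.14, 3.14].

### API

Orientations are given as a unit quaternion [x, y, z, w].
In Python, from workcell import get_state, get_image, hand_in, tips_ahead gives the robot as it stands.
- The arm moves only by the shell command python3 -m pendant 'ROWS' [OPENING] [FORCE]. ROWS is JSON, a list of rows, each an object of numbers: "x", "y", "z": the shift along the tool's x, y, z in mm; "twist": the turn about the tool's y in degrees. A call has 1 to 10 rows; each row is the pose to reach, as a shift and turn from the pose commanded when the call began, along the tool's axes at that moment; what a row does not reach only later rows make up. A row lasts 1/12 s, in which the tool goes at most 41.7 mm and 7.16 degrees, less where a joint would pass 70% of its speed; a pose out of reach is approached as far as the arm can. A call with a gripper value outside its range is refused whole. OPENING is the finger opening in mm, from 0 to 85.4, set as the call begins (- or left out, the last holds). The fingers move at their own pace and stop on an object; FORCE is the grip in N (left out, the last holds). Time passes only in rows, so rows that repeat a pose let the fingers close. It gives the time, the measured TCP pose, the force and the opening at its end, in the units of the state.
- get_state(): the state, without advancing time (a new reading comes with each control period).
- get_image(name): name is "scene" or "top" or "wrist"; returns a dict with "img" (400x640x3 uint8, red, green, blue), "mtx" (3x3 intrinsics, pixels), "k1" (the pictures are not rectified: a ray, as slopes to the right and down, at radius r is drawn at 1 + k1 r^2 times it, then the intrinsics apply), "R" (3x3) and "t" (3): a world point X has camera coordinates R X + t. Camera axes: x right, y down, z forward; pixel columns grow to the right and rows downward; lengths in m; the calibration is good to about 2 mm. A picture is of the moment at which its call begins. There is no depth.
- hand_in(): hands the job in, once; it reports no verdict.
The state is a dict: "time": time; "joints": joint angles; "qd": joint speeds; "joint_efforts": joint torques, N m; "ee_pos": TCP position; "ee_rot": TCP orientation; "ft_force": force on the tool from outside, world axes, zero at the start; "ft_torque": the same for the moment, N m; "gripper_width": finger opening in m.
Only numpy, scipy, OpenCV 4.12 (cv2) and the standard library are available. Lean on these libraries where they do the work, as an engineer would, in place of code of your own. Each camera call takes 0.05 s, during which the arm holds its last target. There are 200 camera calls.

### The job

Fit all the loose cogs and spacers lying on the bench onto the splined hub of the drive unit, in any order, each with its red-marked wide keyway turned onto the hub's wide master spline so that it slides fully down. Then put the crank on the square shaft and, using the crank, wind the blue pinion carriage in until its red pointer stands within the green band; finally lay the crank back flat in its grey tray. Leave the other bench things standing where they are.

Things in the scene. Friction and masses are not known exactly. Their poses are not given: they have to be found in the camera images.
- cog_white: White cog, 12 square teeth (centres each 30 deg from own +x), 48 mm across, 12 mm thick, 70 g; both faces alike, fits either way up. Origin: middle of the bore, half thickness; z is the bore axis. Bore 18.6 mm; wide master keyway (11 mm wide, to 13.5 mm from axis) along own +x, marked red outside it out to the rim; two narrow keyways (7 mm) at +-120 deg. Lies flat on the bench, left, if present.
- cog_blue: Blue cog, 12 square teeth (centres each 30 deg from own +x), 48 mm across, 12 mm thick, 70 g; both faces alike, fits either way up. Origin: middle of the bore, half thickness; z is the bore axis. Bore 18.6 mm; wide master keyway (11 mm wide, to 13.5 mm from axis) along own +x, marked red outside it out to the rim; two narrow keyways (7 mm) at +-120 deg. Lies flat on the bench, left, if present.
- cog_steel: Steel cog, 12 square teeth (centres each 30 deg from own +x), 48 mm across, 12 mm thick, 70 g; both faces alike, fits either way up. Origin: middle of the bore, half thickness; z is the bore axis. Bore 18.6 mm; wide master keyway (11 mm wide, to 13.5 mm from axis) along own +x, marked red outside it out to the rim; two narrow keyways (7 mm) at +-120 deg. Lies flat on the bench, left, if present.
- spacer_orange: Orange 12-sided spacer (faces each 30 deg from own +x), 48 mm across, 12 mm thick, 70 g; both faces alike, fits either way up. Origin: middle of the bore, half thickness; z is the bore axis. Bore 18.6 mm; wide master keyway (11 mm wide, to 13.5 mm from axis) along own +x, marked red outside it out to the rim; two narrow keyways (7 mm) at +-120 deg. Lies flat on the bench, left, if present.
- hub (a point): Seat at the foot of the steel splined hub, on its axis, 26 mm above the bench. z: hub axis; own +x: towards the master spline (8 mm wide, red roof-shaped top; red stripe on the plate outside it). Two narrow splines (4 mm) at +-120 deg. Core 15 mm across; splines reach 11.6 mm from the axis, their ridges 51 mm above the seat, the tapered nose 59 mm. Four cogs stack 48 mm high (12 each).
- unit: Drive unit, fixed aluminium plate 120 x 300 x 20 mm. Origin: centre of its underside on the bench. The hub stands at own y +100 mm on a 36 mm round shoulder 6 mm high, the square shaft at own y -100 mm, the carriage between them. Own axes are those of the hub.
- shaft_top (a point): Square winding shaft: 12 mm square, upright, 18 mm tall plus a 5 mm tapered nose, on a 42 mm round grey housing whose top is 40 mm above the bench. Point: on the axis at the top of the square part, 58 mm above the bench; x and y are square to the faces and turn with it. Slight drag (0.06 N m); it stays where it is left.
- carriage (a joint): Travel of the blue pinion carriage towards the hub, m. 0 is fully back; turning the shaft clockwise seen from above winds it in, 15 mm a full turn. The pointer is at the middle of the green band at 0.045, within it from 0.041 to 0.049; hard stop at 0.051. Starts between 0 and 0.006, so about three turns are needed.
- green_band (a point): Middle of the green band on the plate beside the carriage on the side facing the robot, 8 mm wide along the travel. Own +y is the direction in which the carriage moves.
- pointer (a point): Tip of the red pointer (3 mm wide) on the side of the carriage facing the robot, 3 mm above the plate. The carriage is a blue block 64 x 32 mm, 23 mm high; its brass pinion reaches 53 mm above the plate.
- crank: Hand crank, 0.18 kg. Origin: socket mouth centre, at the flat underside. Black boss 31 mm square, 24 mm high, with a 14 mm square socket open downwards (24 mm deep, fits the shaft each 90 deg, square to own x, y). On it a red grip cap 24 mm square, 24 to 44 mm above the underside. Arm along own +x to 85 mm, 16 mm wide, 14 mm high. On the shaft its underside lies 18 mm below shaft_top.
- knob_top (a point): Centre of the top of the crank's upright red round knob: 18 mm in diameter, spinning freely on the arm 55 mm from the crank's origin along own +x, from 15 to 55 mm above the underside.
- crank_mid (a point): Point on the crank's underside 35 mm along own +x from its origin, about the middle of the crank.
- tray_floor (a point): Centre of the inner floor of the crank's grey tray, 4 mm above the bench; inside 122 mm along own x by 72 mm, rim 14 mm above the bench. The crank lies in it lengthwise, flat on its underside.
- vial: Small vial with blue cap, 24 mm in diameter, 50 mm tall, standing near the cogs. Leave alone. Origin: centre of its underside.
- sample_jar: Amber jar with white cap, 48 mm in diameter, 65 mm tall, beyond the cogs. Leave alone. Origin: centre of its underside.
- beaker: Glass beaker, 70 mm in diameter, 85 mm tall. Leave alone. Origin: centre of its underside.
- wrench: Steel wrench 150 mm long lying beyond the unit. Leave alone.
- tip_box: Green box 80 x 110 x 50 mm on the right. Leave alone. Origin: centre of its underside.
- dish: White shallow dish, 84 mm in diameter, 22 mm tall, beyond the unit. Leave alone. Origin: centre of its underside.
Not all that is in view belongs to the job. Leave any orange look-alike of the crank alone. Of the things that look like the part that bears tray_floor, take the one that is farthest to the robot's left at the start.

How it is judged:
On the way, in this order (a step that is already met when the one before it is completed fails the run):
1. every cog and spacer is fully down on the hub, keyed on the master spline (horizontal distance between each of cog_white, cog_blue, cog_steel, spacer_orange and hub below 0.004 m and angle between the x axis of each of cog_white, cog_blue, cog_steel, spacer_orange and the x axis of hub, either way round below 0.2 rad and z of each of cog_white, cog_blue, cog_steel, spacer_orange in the frame of hub below 0.046 m and linear speed of each of cog_white, cog_blue, cog_steel, spacer_orange below 0.03 m/s and (z of cog_white in the frame of hub below 0.009 m or distance between cog_white and cog_blue below 0.0155 m or distance between cog_white and cog_steel below 0.0155 m or distance between cog_white and spacer_orange below 0.0155 m) and (z of cog_blue in the frame of hub below 0.009 m or distance between cog_blue and cog_white below 0.0155 m or distance between cog_blue and cog_steel below 0.0155 m or distance between cog_blue and spacer_orange below 0.0155 m) and (z of cog_steel in the frame of hub below 0.009 m or distance between cog_steel and cog_white below 0.0155 m or distance between cog_steel and cog_blue below 0.0155 m or distance between cog_steel and spacer_orange below 0.0155 m) and (z of spacer_orange in the frame of hub below 0.009 m or distance between spacer_orange and cog_white below 0.0155 m or distance between spacer_orange and cog_blue below 0.0155 m or distance between spacer_orange and cog_steel below 0.0155 m)), for 0.2 s.
2. the crank is on the square shaft (horizontal distance between crank and shaft_top below 0.005 m and z of crank in the frame of shaft_top below -0.013 m and angle between crank's own z axis and vertical below 0.15 rad), for 0.2 s.
3. with the crank still on the shaft, the carriage's pointer is in the green band (all of step 2 and value of joint carriage between 0.041 and 0.049 m), for 0.2 s.
4. the crank lies back in its tray (horizontal distance between crank_mid and tray_floor below 0.03 m and z of crank in the frame of tray_floor below 0.006 m and angle between crank's own z axis and vertical below 0.12 rad and linear speed of crank below 0.03 m/s), for 0.2 s.
At the end, for the whole second after the job is handed in: Each cog and spacer present is keyed on the hub (4 mm, 0.2 rad), the first on the seat, the others directly on one another, at rest; the carriage pointer is in the green band (41 to 49 mm); the crank lies flat and still in its tray, its middle within 30 mm of the tray's centre (all of step 1 and all of step 4 and value of joint carriage between 0.041 and 0.049 m); the robot touches nothing.
It fails at once if the carriage is moved without the crank on the shaft (value of joint carriage between 0.012 and 0.04 m and horizontal distance between crank and shaft_top above 0.03 m).
It fails at once if a bystander is shoved more than 6 cm (distance of any of vial, sample_jar, beaker, wrench, tip_box, dish from where it was at the start of the episode above 0.06 m).
It fails at once if an upright bystander is knocked over (angle between any of vial, sample_jar, beaker, tip_box, dish's own z axis and vertical above 0.8 rad).
Of cog_white, cog_blue, cog_steel, spacer_orange only 2 to 4 are there at a start; the rules pass over those that are not, and their reading is None.
At some moment in a run one of cog_white, cog_blue, cog_steel, spacer_orange may be knocked a few centimetres aside while the robot is not near it.
Once in a run the grip may slacken for a moment while it holds something.
It also fails if it takes over 210 s, if anything falls off the work surface, if the arm or the gripper's body presses on something with over 40 N, if the wrist force passes 120 N, or if a joint passes its speed limit or range.

## Working session

There is one attempt and no reset: what is moved stays moved. The work goes in short steps, Python scripts to look and compute and a shell command to move; the robot and the scene stay as the last step left them, time stands still between calls to the robot, and variables do not carry over. Pictures are saved under pics/ and viewed, about 12 in all and at most 16, crops included, and the job is handed in when it is done.

```bash
ls; mkdir -p pics; cat > h.py <<'E'
import numpy as np, cv2, json
from workcell import get_state, get_image, tips_ahead
from scipy.spatial.transform import Rotation as Ro
def snap(name,fn=None):
    d=get_image(name); 
    if fn: cv2.imwrite('pics/'+fn,d['img'][:,:,::-1])
    np.savez('last_%s.npz'%name,**d); return d
def last(name): return dict(np.load('last_%s.npz'%name))
def dist(d): return np.array([d['k1'],0,0,0,0],float)
def px2w(d,u,v,z):
    n=cv2.undistortPoints(np.array([[[u,v]]],float),np.array(d['mtx'],float),dist(d))[0,0]
    R=np.array(d['R']);t=np.array(d['t'])
    c=-R.T@t; r=R.T@np.array([n[0],n[1],1]); s=(z-c[2])/r[2]; return c+s*r
def w2px(d,X):
    R=np.array(d['R'],float);t=np.array(d['t'],float)
    return cv2.projectPoints(np.array(X,float).reshape(-1,3),cv2.Rodrigues(R)[0],t,np.array(d['mtx'],float),dist(d))[0].reshape(-1,2)
def crop(d,u0,v0,u1,v1,s,fn):
    im=cv2.resize(d['img'][v0:v1,u0:u1,::-1],None,fx=s,fy=s,interpolation=cv2.INTER_CUBIC); cv2.imwrite('pics/'+fn,im)
E
python3 - <<'E'
from h import *
s=get_state(); print(s, tips_ahead)
for n in ['scene','top']:
    d=snap(n,n+'0.png'); print(n,d['mtx'],d['k1'],d['R'],d['t'])
a=cv2.imread('pics/scene0.png');b=cv2.imread('pics/top0.png')
E
```

```text
pics
{'time': 0.0, 'joints': array([-1.28599182e+00,  2.13366471e-01, -3.50536890e-02,  1.32347081e+00,
        3.96857450e-06,  1.57078780e+00]), 'qd': array([ 4.18751663e-04, -2.61110171e-05,  1.16990309e-03, -1.96033090e-03,
        3.01896396e-05, -9.98337396e-04]), 'joint_efforts': array([ 2.51732847e-03, -6.86180162e+01,  4.87114370e+01,  1.77394634e-02,
        9.62848549e-05, -2.53751955e-05]), 'ee_pos': array([ 0.14039703, -0.47955375,  0.23881314]), 'ee_rot': array([-0.56566824,  0.42428464, -0.42366687,  0.56613459]), 'ft_force': array([-0.43072335, -0.35812842,  0.26319616]), 'ft_torque': array([ 0.01606223, -0.02620708, -0.03392554]), 'gripper_width': 0.08570073663857508} 0.008
scene [[500.55796691   0.         314.77116524]
 [  0.         500.55796691 193.98873995]
 [  0.           0.           1.        ]] -0.043684521827567706 [[-0.782078    0.62317906 -0.00136618]
 [ 0.47974787  0.60067246 -0.63955811]
 [-0.3977386  -0.50083975 -0.76874154]] [ 0.44797927 -0.15495968  1.82240261]
top [[380.33544627   0.         322.26095716]
 [  0.         380.33544627 194.88504127]
 [  0.           0.           1.        ]] 0.023519042411314018 [[ 0.0236399  -0.99938339  0.02596143]
 [-0.99597134 -0.02579022 -0.08588336]
 [ 0.08649995 -0.02382657 -0.99596689]] [-0.07265269  0.51037291  0.97154659]
```

```bash
python3 -m pendant --help 2>&1 | head -20
```

```text
invalid input: not JSON, or not a number
```

View pics/top0.png

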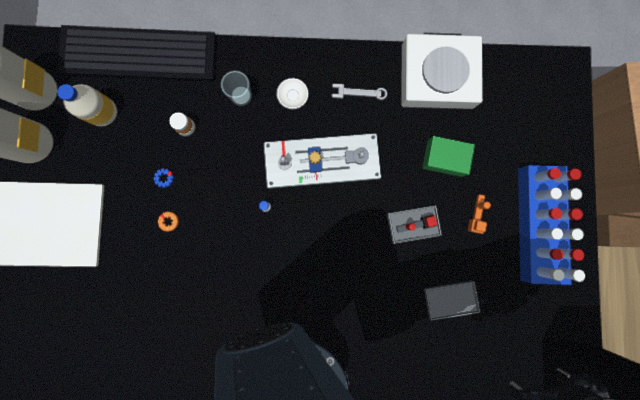

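View pics/scene0.png

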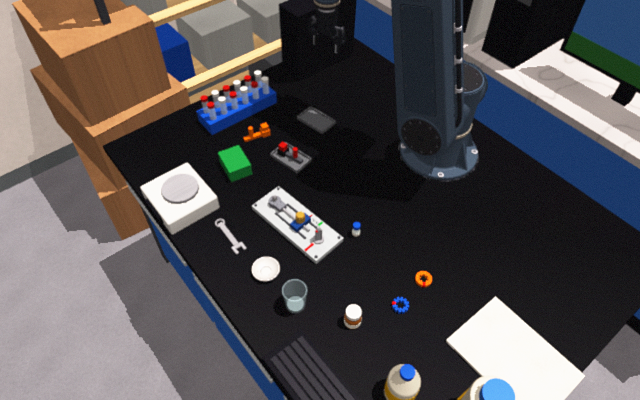

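Top view: blue cog (163,178) and orange spacer (168,221), and no white or steel ones. The unit is centred at about (323,160), with the hub at (286,160), its red stripe pointing up at (283,148), and the shaft at (362,157). The black crank with red cap and knob lies in its grey tray at (415,224). The look-alikes are an orange crank at (480,214) and an empty tray at (452,300), which is farther to the right. So I choose the tray at (415,224) and check it in close crops.

```bash
python3 - <<'E'
from h import *
d=last('top')
c=lambda u0,v0,w,h,s:cv2.resize(d['img'][v0:v0+h,u0:u0+w,::-1],None,fx=s,fy=s,interpolation=cv2.INTER_CUBIC)
A=c(260,130,125,60,6) #750x360
B=c(143,160,44,72,3); B=c(145,165,40,25,6);B2=c(148,208,40,25,6); C=c(385,200,60,50,5)
W=np.zeros((600,760,3),np.uint8); W[:360,:750]=A; W[362:512,:240]=B; W[362:512,245:485]=B2; W[362:600,488:760]=C[:238,:272]
cv2.imwrite('pics/m1.png',W)
for n,u,v,z in [('blue',163,178,.012),('orange',168,221,.012),('hub',286,160,.08),('shaft',362,157,.06),('crankcap',431,221,.048),('knob',411,227,.059),('trayc',415,225,.01),('vial',265,206,.05)]: print(n,px2w(d,u,v,z).round(3))
E
```

```text
blue [0.546 0.357 0.012]
orange [0.435 0.338 0.012]
hub [0.591 0.033 0.08 ]
shaft [ 0.608 -0.158  0.06 ]
crankcap [ 0.45  -0.338  0.048]
knob [ 0.434 -0.284  0.059]
trayc [ 0.44  -0.307  0.01 ]
vial [0.478 0.085 0.05 ]
```

View pics/m1.png

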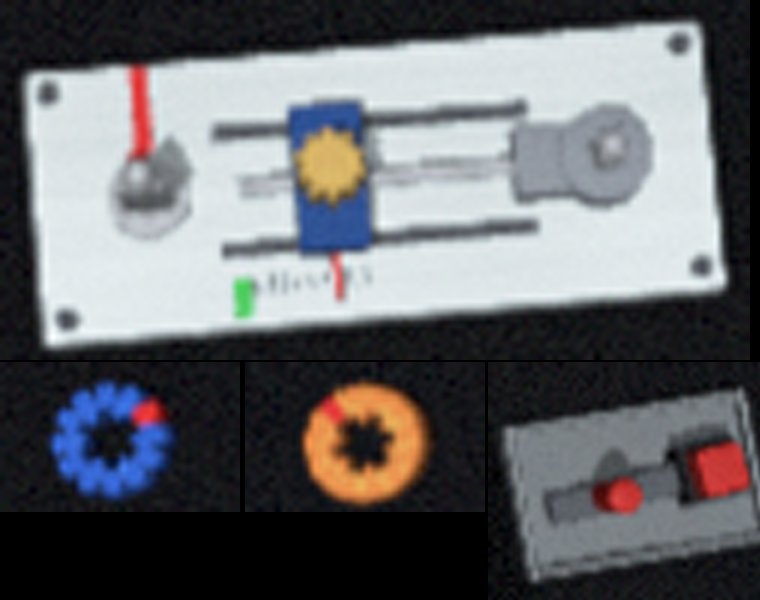

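```bash
cat >> h.py <<'E'
def yawof(p,q): return np.degrees(np.arctan2(q[1]-p[1],q[0]-p[0]))
def goal(x,y,z,yaw=None):
    """tool shift (mm) & twist (deg) from measured pose to TCP x,y,z, jaw axis at yaw deg (mod 180, nearest)"""
    s=get_state();R=Ro.from_quat(s['ee_rot']).as_matrix()
    d=R.T@(np.array([x,y,z])-s['ee_pos'])*1000
    cur=np.degrees(np.arctan2(R[1,0],R[0,0])); tw=None
    if yaw is not None: tw=-((yaw-cur+90)%180-90)
    print('goal',[x,y,z,yaw],'-> x %.1f y %.1f z %.1f twist'%tuple(d),tw,'| cur yaw %.1f'%cur,'pos',s['ee_pos'].round(4),'tilt',R[:,1].round(3),'j',s['joints'].round(2),'w',round(s['gripper_width'],4),'t',s['time'])
E
python3 - <<'E'
from h import *
d=last('top')
P=[px2w(d,260+u/6,130+v/6,.02) for u,v in [(25,75),(700,22),(726,288),(45,347)]]
c=np.mean(P,0); print('unit',c, [yawof(P[1],P[0])-90,yawof(P[2],P[3])-90,yawof(P[3],P[0]),yawof(P[2],P[1])],[np.linalg.norm(P[i]-P[i-1]) for i in range(4)])
b=px2w(d,145+112/6,165+(440-362)/6,.012);bm=px2w(d,145+150/6,165+(412-362)/6,.012)
o=px2w(d,148+(365-245)/6,208+(443-362)/6,.012);om=px2w(d,148+(328-245)/6,208+(408-362)/6,.012)
print('blue',b,yawof(b,bm),'or',o,yawof(o,om), np.linalg.norm(b-bm),np.linalg.norm(o-om))
g=lambda u,v,z:px2w(d,385+(u-488)/5,200+(v-362)/5,z)
cap=g(720,470,.048);kn=g(624,496,.059); print('crank',cap,kn,yawof(cap,kn),np.linalg.norm(cap[:2]-kn[:2]))
goal(o[0]-.0,o[1],.2)
E
```

```text
unit [ 0.60375473 -0.05879721  0.02      ] [np.float64(6.26843120079603), np.float64(6.509319078285429), np.float64(6.1931518371972105), np.float64(6.2019233332305355)] [np.float64(0.12073541616649569), np.float64(0.2996706395118944), np.float64(0.119475399912952), np.float64(0.2996932343537093)]
blue [0.54652087 0.35541533 0.012     ] -50.67107671622723 or [0.43344136 0.33768146 0.012     ] 48.4404604615371 0.020121221453371443 0.022169970688264144
crank [ 0.44876167 -0.33896675  0.048     ] [ 0.43425658 -0.28704733  0.059     ] 105.60914104874308 0.05390755133964006
goal [np.float64(0.43344135534672323), np.float64(0.33768145932363947), 0.2, None] -> x -702.0 y 39.6 z 510.8 twist None | cur yaw -73.7 pos [ 0.1404 -0.4796  0.2389] tilt [-0.     0.001 -1.   ] j [-1.29  0.21 -0.03  1.32  0.    1.57] w 0.0853 t 0.1
```

```bash
python3 -m pendant '[{"x":-60,"z":150,"twist":-20},{"x":-120,"z":300,"twist":-30},{"x":-200,"z":380,"twist":-40},{"x":-300,"z":430,"twist":-60},{"x":-300,"z":430,"twist":-60},{"x":-300,"z":430,"twist":-60},{"x":-300,"z":430,"twist":-60},{"x":-350,"z":450,"twist":-70},{"x":-400,"z":480,"twist":-80},{"x":-450,"z":500,"twist":-90}]' 70
python3 -c "
from h import *
goal(.433,.338,.2,48.4)"
```

```text
goal [0.433, 0.338, 0.2, 48.4] -> x -702.4 y 39.6 z 510.5 twist 57.916044578340916 | cur yaw -73.7 pos [ 0.1404 -0.4796  0.2389] tilt [-0.     0.001 -1.   ] j [-1.29  0.21 -0.03  1.32  0.    1.57] w 0.0853 t 0.1invalid input
```

```bash
python3 -m pendant '[{"x":-30,"z":30,"twist":-7}]' 70; python3 -m pendant '[{"x":-60,"y":0,"z":150,"twist":-20},{"x":-60,"y":0,"z":150,"twist":-20},{"x":-60,"y":0,"z":150,"twist":-20},{"x":-60,"y":0,"z":150,"twist":-20}]' 70 40;
```

```text
time: 0.43
ee_pos: [0.2687, -0.3784, 0.2391]
ee_rot: [-0.632, 0.317, -0.317, 0.632]
ft_force: [-1.2, -1.0, 0.2]
gripper_width: 0.0706invalid input
```

```bash
python3 -c "
from h import *
goal(.433,.338,.2,48.4)"; python3 -m pendant '[{"x":-50,"y":0,"z":150,"twist":-7},{"x":-60,"y":0,"z":200,"twist":-14},{"x":-100,"y":0,"z":250,"twist":-30},{"x":-100,"y":0,"z":250,"twist":-30},{"x":-100,"y":0,"z":250,"twist":-30},{"x":-400,"y":0,"z":300,"twist":-70},{"x":-400,"y":0,"z":300,"twist":-70},{"x":-400,"y":0,"z":300,"twist":-70},{"x":-400,"y":0,"z":300,"twist":-70},{"x":-400,"y":0,"z":300,"twist":-70}]' 70 40
python3 -c "
from h import *
goal(.433,.338,.2,48.4)"
```

```text
goal [0.433, 0.338, 0.2, 48.4] -> x -476.4 y 39.5 z 559.7 twist 78.280283139467 | cur yaw -53.3 pos [ 0.2687 -0.3784  0.2391] tilt [-0.  0. -1.] j [-0.95  0.14 -0.12  1.31  0.    1.55] w 0.0706 t 0.4333
time: 1.27
ee_pos: [0.3138, -0.0081, 0.2392]
ee_rot: [-0.703, -0.073, 0.073, 0.703]
ft_force: [1.3, -0.6, 0.2]
gripper_width: 0.0698
goal [0.433, 0.338, 0.2, 48.4] -> x 188.1 y 39.2 z 314.0 twist -36.47884733301811 | cur yaw 11.9 pos [ 0.3138 -0.0081  0.2392] tilt [-0.  0. -1.] j [-0.03 -0.17 -0.43  1.31  0.    1.34] w 0.0698 t 1.2667
```

```bash
python3 -m pendant '[{"x":188,"y":60,"z":314,"twist":-36.5},{"x":188,"y":60,"z":314,"twist":-36.5},{"x":188,"y":60,"z":314,"twist":-36.5},{"x":188,"y":60,"z":314,"twist":-36.5},{"x":188,"y":60,"z":314,"twist":-36.5},{"x":188,"y":60,"z":314,"twist":-36.5},{"x":188,"y":60,"z":314,"twist":-36.5},{"x":188,"y":60,"z":314,"twist":-36.5},{"x":188,"y":60,"z":314,"twist":-36.5},{"x":188,"y":60,"z":314,"twist":-36.5}]' 70 40
python3 -m pendant '[{"x":0,"y":0,"z":10,"twist":0},{"x":0,"y":0,"z":0,"twist":0},{"x":0,"y":0,"z":0,"twist":0}]' 70 40
python3 -c "
from h import *
goal(.433,.338,.03,48.4)
d=snap('wrist','w1.png'); s=get_state(); R=Ro.from_quat(s['ee_rot']).as_matrix(); R2=np.array(d['R']); print('cam in tool',R.T@(-R2.T@d['t']-s['ee_pos']),'axes in tool',(R2@R).round(2).tolist(), d['mtx'][0],d['k1'])
print(w2px(d,[.4334,.3377,.012]))
"
```

```text
time: 2.1
ee_pos: [0.4368, 0.3407, 0.1762]
ee_rot: [-0.645, -0.288, 0.29, 0.645]
ft_force: [0.8, 0.5, 0.0]
gripper_width: 0.0705
time: 2.35
ee_pos: [0.4363, 0.3348, 0.1796]
ee_rot: [0.646, 0.288, -0.288, -0.646]
ft_force: [-0.4, -0.2, -0.5]
gripper_width: 0.0703
goal [0.433, 0.338, 0.03, 48.4] -> x 0.2 y 149.5 z 4.6 twist -0.3237984027183387 | cur yaw 48.1 pos [0.4363 0.3348 0.1796] tilt [ 0. -0. -1.] j [ 0.65  0.33 -0.03  1.21 -0.    1.39] w 0.0703 t 2.35
cam in tool [ 0.00028117 -0.13364022  0.08195797] axes in tool [[1.0, 0.0, 0.0], [0.0, -0.32, -0.95], [0.0, 0.95, -0.32]] [306.66806287   0.         324.65381415] -0.037306469201275165
[[324.49848728 171.50393214]]
```

View pics/w1.png

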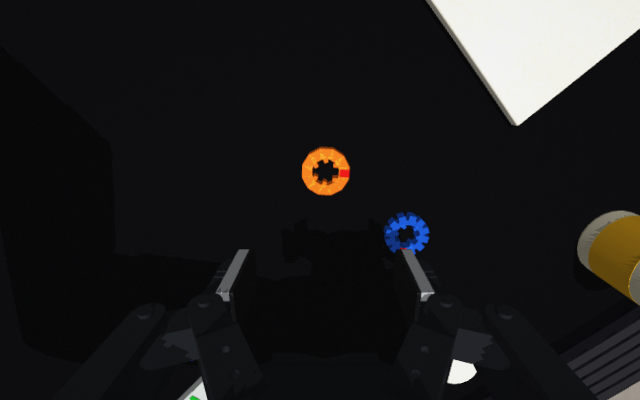

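```bash
cat >> h.py <<'E'
def blob(d,lo,hi,box):
    u0,v0,u1,v1=box; im=cv2.cvtColor(d['img'][v0:v1,u0:u1],cv2.COLOR_RGB2HSV)
    m=cv2.inRange(im,np.array(lo),np.array(hi)); 
    M=cv2.moments(cv2.findNonZero(m)) if False else cv2.moments(m,True)
    return np.array([M['m10']/M['m00']+u0,M['m01']/M['m00']+v0]),M['m00'],m
RED1=((0,150,80),(5,255,255)); ORG=((6,120,80),(22,255,255)); BLU=((105,100,50),(125,255,255))
E
python3 - <<'E'
from h import *
d=last('wrist')
box=(295,140,360,205)
_,_,m=blob(d,ORG[0],ORG[1],box);r,n,m2=blob(d,*RED1,box)
c,rad=cv2.minEnclosingCircle(cv2.findNonZero(m|m2)); c=np.array(c)+box[:2]
print(c,rad,r,n)
o=px2w(d,*c,.0115);rm=px2w(d,*r,.012);print(o,rm,yawof(o,rm),np.linalg.norm(rm-o))
# tips tool y estimate
s=get_state();R=Ro.from_quat(s['ee_rot']).as_matrix()
for ty in (-.01,-.005,0,.005,.01): print(ty,w2px(d,[s['ee_pos']+R@np.array([sx*.035,ty,z]) for sx in(-1,1) for z in (-.011,.011)]).round(0).tolist())
E
```

```text
[325.14700127 170.87620926] 24.8403263092041 [344.5        173.04285714] 70.0
[0.43344716 0.3385405  0.0115    ] [0.44814232 0.35172909 0.012     ] 41.907280533041046 0.019751870140143835
-0.01 [[251.0, 294.0], [248.0, 254.0], [396.0, 295.0], [400.0, 254.0]]
-0.005 [[254.0, 288.0], [250.0, 249.0], [394.0, 288.0], [398.0, 249.0]]
0 [[256.0, 282.0], [252.0, 244.0], [392.0, 282.0], [396.0, 244.0]]
0.005 [[258.0, 277.0], [255.0, 239.0], [390.0, 277.0], [393.0, 239.0]]
0.01 [[260.0, 271.0], [257.0, 235.0], [388.0, 271.0], [391.0, 235.0]]
```

```bash
python3 -m pendant '[{"x":0,"y":40,"z":5,"twist":3},{"x":0.5,"y":80,"z":5,"twist":4},{"x":0.5,"y":120,"z":5,"twist":4},{"x":0.5,"y":150,"z":5,"twist":4},{"x":0.5,"y":155,"z":5,"twist":4},{"x":0.5,"y":160,"z":5,"twist":4},{"x":0.5,"y":162,"z":5,"twist":4},{"x":0.5,"y":163,"z":5,"twist":4}]' 66 40
python3 -c "
from h import *
goal(.4334,.3385,.008,44)
d=snap('wrist'); crop(d,200,180,440,330,3,'w2.png'); print(get_state()['ft_force'])"
```

```text
time: 3.07
ee_pos: [0.434, 0.3401, 0.0182]
ee_rot: [-0.655, -0.266, 0.264, 0.656]
ft_force: [0.1, 0.2, 0.7]
gripper_width: 0.0659
goal [0.4334, 0.3385, 0.008, 44] -> x -1.6 y 10.2 z -0.8 twist 0.06967054073268741 | cur yaw 44.1 pos [0.434  0.3401 0.0182] tilt [ 0.002  0.002 -1.   ] j [ 0.66  0.46 -0.28  0.83  0.    1.47] w 0.0659 t 3.0667
[-0.0854978  -0.3196472  -0.14212049]
```

View pics/w2.png

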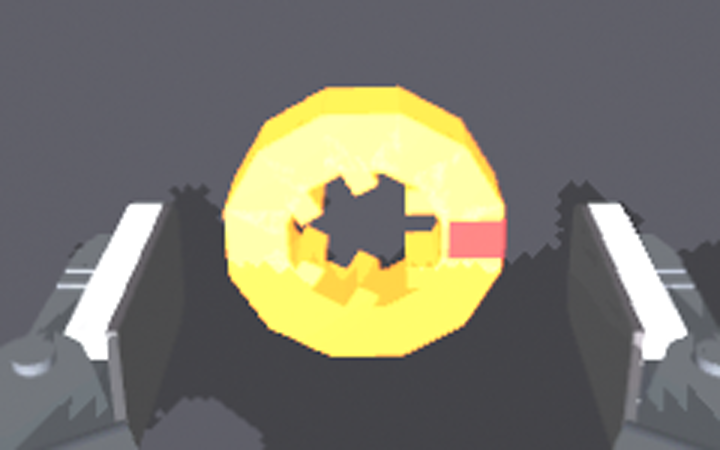

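The keyway mark lies along the jaw's +x axis, so the spacer is centred and aligned. I'll descend, close and check.

```bash
python3 -m pendant '[{"x":-1.5,"y":6,"z":-0.8,"twist":0},{"x":-1.5,"y":12,"z":-0.8,"twist":0},{"x":-1.5,"y":12,"z":-0.8,"twist":0}]' 66 40
python3 -m pendant '[{"x":0,"y":0,"z":0,"twist":0},{"x":0,"y":0,"z":0,"twist":0},{"x":0,"y":0,"z":0,"twist":0},{"x":0,"y":0,"z":0,"twist":0},{"x":0,"y":0,"z":0,"twist":0},{"x":0,"y":0,"z":0,"twist":0}]' 40 50
python3 -m pendant '[{"x":0,"y":0,"z":0,"twist":0},{"x":0,"y":-40,"z":0,"twist":0},{"x":0,"y":-80,"z":0,"twist":0},{"x":0,"y":-110,"z":0,"twist":0},{"x":0,"y":-110,"z":0,"twist":0},{"x":0,"y":-110,"z":0,"twist":0}]' 40 50
python3 -c "
from h import *
goal(.5928,.0406,.12,6.3)
d=snap('wrist'); crop(d,200,180,440,330,3,'w3.png')"
```

```text
time: 3.37
ee_pos: [0.4321, 0.3375, 0.0036]
ee_rot: [0.656, 0.265, -0.266, -0.655]
ft_force: [-1.4, -1.0, -1.2]
gripper_width: 0.0661
time: 3.87
ee_pos: [0.4334, 0.3387, 0.0057]
ee_rot: [-0.655, -0.266, 0.265, 0.656]
ft_force: [0.4, 0.4, 14.3]
gripper_width: 0.0464
time: 4.37
ee_pos: [0.4334, 0.3387, 0.1163]
ee_rot: [-0.655, -0.267, 0.264, 0.656]
ft_force: [-0.2, -0.1, -1.9]
gripper_width: 0.0467
goal [0.5928, 0.0406, 0.12, 6.3] -> x -92.9 y -3.9 z -325.0 twist 37.79161533983095 | cur yaw 44.1 pos [0.4334 0.3387 0.1163] tilt [ 0.003  0.002 -1.   ] j [ 0.66  0.36 -0.15  1.06  0.    1.46] w 0.0467 t 4.3667
```

View pics/w3.png

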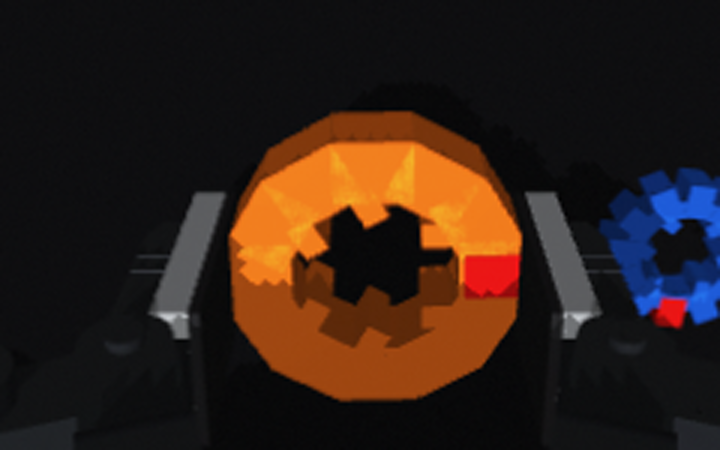

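```bash
cat >> h.py <<'E'
def px2tool(d,u,v,ty):
    s=get_state();R=Ro.from_quat(s['ee_rot']).as_matrix()
    return R.T@(px2w(d,u,v,s['ee_pos'][2]-ty)-s['ee_pos'])
E
python3 - <<'E'
from h import *
d=last('wrist')
for n,u,v in [('near',373,142),('far',373,402),('left',230,250),('right',521,250),('boreL',292,280),('redc',492,276)]: print(n,(px2tool(d,200+u/3,180+v/3,-.0063)*1000).round(1))
E
python3 -m pendant '[{"x":-10,"y":-30,"z":-40,"twist":5},{"x":-30,"y":-60,"z":-100,"twist":14},{"x":-93,"y":-60,"z":-325,"twist":38},{"x":-93,"y":-60,"z":-325,"twist":38},{"x":-93,"y":-60,"z":-325,"twist":38},{"x":-93,"y":-60,"z":-325,"twist":38},{"x":-93,"y":-60,"z":-325,"twist":38},{"x":-93,"y":-60,"z":-325,"twist":38},{"x":-93,"y":-60,"z":-325,"twist":38},{"x":-93,"y":-60,"z":-325,"twist":38}]' 40 50
python3 -c "
from h import *
goal(.5928,.0406,.12,6.3)"
```

```text
near [ 1.3 -6.3 22. ]
far [  1.3  -6.3 -27.1]
left [-21.7  -6.3   3. ]
right [25.2 -6.3  2.9]
boreL [-11.9  -6.3  -2.7]
redc [20.7 -6.3 -2. ]
time: 5.25
ee_pos: [0.5925, 0.0359, 0.1726]
ee_rot: [0.706, 0.035, -0.037, -0.706]
ft_force: [-0.0, -0.1, -1.0]
gripper_width: 0.0465
goal [0.5928, 0.0406, 0.12, 6.3] -> x 0.9 y 52.6 z 4.7 twist -0.4463395011525222 | cur yaw 5.9 pos [0.5925 0.0359 0.1726] tilt [-0.002 -0.001 -1.   ] j [ 0.06  0.43  0.09  1.24 -0.    1.53] w 0.0465 t 5.25
```

```bash
python3 -m pendant '[{"x":0,"y":20,"z":-40,"twist":-0.4},{"x":0,"y":40,"z":-60,"twist":-0.4},{"x":0,"y":40,"z":-60,"twist":-0.4},{"x":0,"y":40,"z":-60,"twist":-0.4},{"x":0,"y":40,"z":-60,"twist":-0.4}]' 40 50
python3 -c "
from h import *
goal(.5928,.0406,.12,6.3)
d=snap('wrist'); crop(d,200,90,440,290,3,'w4.png')"
```

```text
time: 5.67
ee_pos: [0.5976, -0.0192, 0.1338]
ee_rot: [-0.706, -0.04, 0.041, 0.706]
ft_force: [0.7, 0.6, -0.9]
gripper_width: 0.0465
goal [0.5928, 0.0406, 0.12, 6.3] -> x 2.0 y 13.9 z 60.0 twist 0.2014183293628662 | cur yaw 6.5 pos [ 0.5976 -0.0192  0.1338] tilt [-0.001  0.    -1.   ] j [-0.03  0.45  0.03  1.15  0.    1.43] w 0.0465 t 5.6667
```

View pics/w4.png

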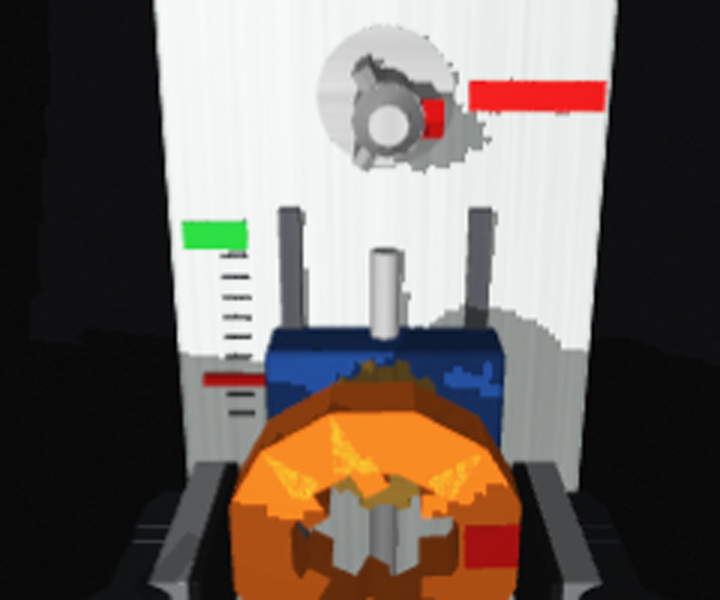

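```bash
python3 - <<'E'
from h import *
d=last('wrist'); h=get_state()['ee_pos'][2]
for n,u,v,z in [('nose',389,126,.085),('shoulder',388,97.5,.026),('stripeO',605,96,.02),('stripeI',469,96,.02),('band',215,235,.02)]:
    print(n,(px2tool(d,200+u/3,90+v/3,h-z)*1000).round(1),px2w(d,200+u/3,90+v/3,z).round(4))
E
```

```text
nose [ 3.6 49.4 59.1] [0.5948 0.0402 0.085 ]
shoulder [  4.2 108.4  58.9] [0.5954 0.0401 0.026 ]
stripeO [ 61.6 114.4  58.9] [0.6525 0.0466 0.02  ]
stripeI [ 25.6 114.4  58.8] [0.6168 0.0424 0.02  ]
band [-43.4 114.4  21.1] [ 0.5524 -0.0029  0.02  ]
```

```bash
python3 -m pendant '[{"x":2,"y":0,"z":30,"twist":0},{"x":2,"y":10,"z":60.7,"twist":0},{"x":2,"y":36,"z":60.7,"twist":0},{"x":2,"y":36,"z":60.7,"twist":0},{"x":2,"y":36,"z":60.7,"twist":0},{"x":2,"y":36,"z":60.7,"twist":0}]' 40 50
python3 -c "
from h import *
goal(.5928,.0406,.04,6.3)
d=snap('wrist'); crop(d,240,200,410,320,4,'w5.png')"
```

```text
time: 6.22
ee_pos: [0.5936, 0.0406, 0.0996]
ee_rot: [0.706, 0.04, -0.04, -0.706]
ft_force: [1.2, -0.6, -0.1]
gripper_width: 0.0467
goal [0.5928, 0.0406, 0.04, 6.3] -> x -0.9 y 59.6 z 0.1 twist 0.2022074343837943 | cur yaw 6.5 pos [0.5936 0.0406 0.0996] tilt [ 0.001 -0.    -1.   ] j [ 0.07  0.47 -0.04  1.07 -0.    1.53] w 0.0467 t 6.2167
```

View pics/w5.png

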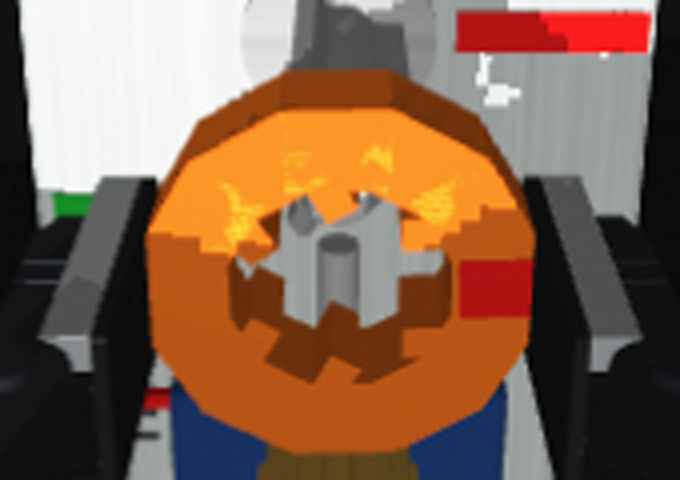

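x is aligned: the shoulder centre at u≈339 matches the part centre at u≈341. I'll lower onto the nose and watch the force.

```bash
python3 -m pendant '[{"x":0,"y":5,"z":0,"twist":0.2},{"x":0,"y":10,"z":0,"twist":0.2},{"x":0,"y":14,"z":0,"twist":0.2},{"x":0,"y":18,"z":0,"twist":0.2},{"x":0,"y":20,"z":0,"twist":0.2},{"x":0,"y":20,"z":0,"twist":0.2}]' 40 50
python3 -c "
from h import *
s=get_state();print(s['ft_force'],s['ft_torque']);goal(.5928,.0406,.04,6.3)"
```

```text
time: 6.77
ee_pos: [0.5929, 0.0405, 0.0777]
ee_rot: [0.706, 0.038, -0.039, -0.706]
ft_force: [0.6, 0.1, -0.8]
gripper_width: 0.0466
[ 0.55773754  0.07008737 -0.80716529] [-0.00047144 -0.03808166 -0.01522333]
goal [0.5928, 0.0406, 0.04, 6.3] -> x -0.0 y 37.7 z 0.1 twist -0.0175024198255187 | cur yaw 6.3 pos [0.5929 0.0405 0.0777] tilt [-0.001 -0.    -1.   ] j [ 0.07  0.48 -0.07  1.02  0.    1.53] w 0.0466 t 6.7667
```

```bash
python3 -m pendant '[{"x":0,"y":6,"z":0,"twist":0},{"x":0,"y":12,"z":0,"twist":0},{"x":0,"y":18,"z":0,"twist":0},{"x":0,"y":24,"z":0,"twist":0},{"x":0,"y":24,"z":0,"twist":0}]' 40 50
python3 -m pendant '[{"x":0,"y":6,"z":0,"twist":0},{"x":0,"y":10,"z":0,"twist":0},{"x":0,"y":13,"z":0,"twist":0},{"x":0,"y":15,"z":0,"twist":0},{"x":0,"y":15,"z":0,"twist":0}]' 40 50
python3 -c "
from h import *
s=get_state();print(s['ft_force'],s['ft_torque']);goal(.5928,.0406,.034,6.3)"
```

```text
time: 7.18
ee_pos: [0.5924, 0.0406, 0.0528]
ee_rot: [0.706, 0.038, -0.039, -0.706]
ft_force: [-0.8, 0.3, -0.2]
gripper_width: 0.0466
time: 7.6
ee_pos: [0.593, 0.0406, 0.0389]
ee_rot: [-0.706, -0.039, 0.039, 0.706]
ft_force: [-0.4, -0.1, -0.6]
gripper_width: 0.0461
[-0.4184458  -0.08772097 -0.63430826] [-0.02394543  0.03473588 -0.00646502]
goal [0.5928, 0.0406, 0.034, 6.3] -> x -0.2 y 4.9 z 0.0 twist -0.008333557765752175 | cur yaw 6.3 pos [0.593  0.0406 0.0389] tilt [-0.001 -0.    -1.   ] j [ 0.07  0.51 -0.12  0.93  0.    1.53] w 0.0461 t 7.6
```

```bash
python3 -m pendant '[{"x":0,"y":3,"z":0,"twist":0},{"x":0,"y":5.5,"z":0,"twist":0},{"x":0,"y":5.5,"z":0,"twist":0}]' 40 50
python3 -m pendant '[{"x":0,"y":0,"z":0,"twist":0},{"x":0,"y":0,"z":0,"twist":0},{"x":0,"y":0,"z":0,"twist":0},{"x":0,"y":0,"z":0,"twist":0},{"x":0,"y":-30,"z":0,"twist":0},{"x":0,"y":-70,"z":0,"twist":0},{"x":0,"y":-110,"z":0,"twist":0},{"x":0,"y":-140,"z":0,"twist":0},{"x":0,"y":-140,"z":0,"twist":0},{"x":0,"y":-140,"z":0,"twist":0}]' 66 50
python3 - <<'E'
from h import *
d=snap('wrist','w6.png'); s=get_state(); h=s['ee_pos'][2]
goal(.5465,.3554,.15,9.3)
t=snap('top');box=(145,160,185,200)
try:
    _,_,m=blob(t,*BLU,box);r,n,m2=blob(t,*RED1,box);c,rad=cv2.minEnclosingCircle(cv2.findNonZero(m|m2));print('blue now',c[0]+145,c[1]+160,rad,r,n)
except Exception as e: print(e)
crop(d,200,180,440,330,3,'w6.png')
E
```

```text
time: 7.85
ee_pos: [0.593, 0.0406, 0.0334]
ee_rot: [-0.706, -0.039, 0.039, 0.706]
ft_force: [-0.5, -0.1, -0.0]
gripper_width: 0.0466
time: 8.68
ee_pos: [0.5943, 0.0407, 0.1758]
ee_rot: [-0.706, -0.04, 0.037, 0.706]
ft_force: [-0.3, -0.1, -0.1]
gripper_width: 0.0655
goal [0.5465, 0.3554, 0.15, 9.3] -> x -12.2 y 24.1 z 318.0 twist -3.012112673039411 | cur yaw 6.3 pos [0.5935 0.0406 0.1741] tilt [ 0.001  0.    -1.   ] j [0.07 0.43 0.1  1.24 0.   1.53] w 0.0661 t 8.7333
blue now 162.5 177.5 10.12432861328125 [169.66666667 172.66666667] 3.0
```

View pics/w6.png

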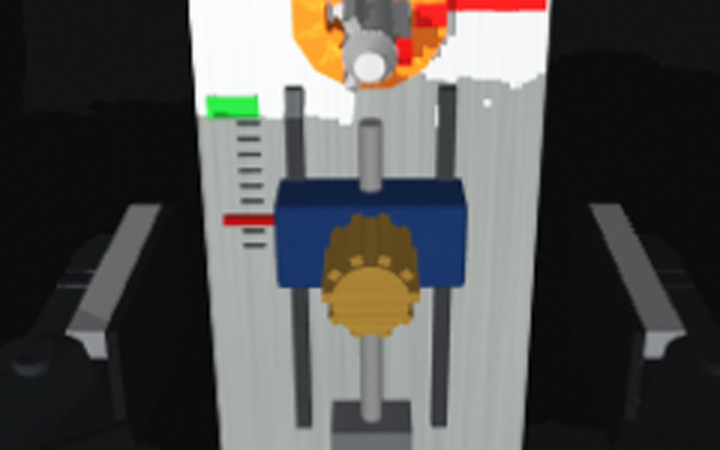

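The spacer sits down on the hub, keyed. The blue cog hasn't moved, so I go over it.

```bash
python3 -m pendant '[{"x":-12,"y":4,"z":318,"twist":-3},{"x":-12,"y":4,"z":318,"twist":-3},{"x":-12,"y":4,"z":318,"twist":-3},{"x":-12,"y":4,"z":318,"twist":-3},{"x":-12,"y":4,"z":318,"twist":-3},{"x":-12,"y":4,"z":318,"twist":-3},{"x":-12,"y":4,"z":318,"twist":-3},{"x":-12,"y":4,"z":318,"twist":-3},{"x":-12,"y":4,"z":318,"twist":-3},{"x":-12,"y":4,"z":318,"twist":-3}]' 66 50
python3 -m pendant '[{"x":0,"y":30,"z":0,"twist":0},{"x":0,"y":60,"z":0,"twist":0},{"x":0,"y":90,"z":0,"twist":0},{"x":0,"y":90,"z":0,"twist":0},{"x":0,"y":90,"z":0,"twist":0}]' 66 50
python3 - <<'E'
from h import *
goal(.5465,.3554,.15,9.3)
d=snap('wrist'); p=w2px(d,[.5465,.3554,.012])[0]; print(p)
u,v=p.astype(int); u0,v0=u-50,v-45; box=(u0,v0,u+50,v+45)
_,_,m=blob(d,*BLU,box);r,n,m2=blob(d,*RED1,box)
c,rad=cv2.minEnclosingCircle(cv2.findNonZero(m|m2)); c=np.array(c)+box[:2]
o=px2w(d,*c,.0115);rm=px2w(d,*r,.012);print(c,rad,r,n,o,yawof(o,rm),np.linalg.norm(rm-o))
crop(d,200,130,440,330,3,'w7.png')
E
```

```text
time: 9.62
ee_pos: [0.5453, 0.3564, 0.1678]
ee_rot: [0.705, 0.057, -0.059, -0.704]
ft_force: [0.4, 0.2, -0.8]
gripper_width: 0.0661
time: 10.03
ee_pos: [0.5456, 0.3536, 0.0787]
ee_rot: [0.705, 0.056, -0.058, -0.704]
ft_force: [-0.1, 0.5, 1.0]
gripper_width: 0.0662
goal [0.5465, 0.3554, 0.15, 9.3] -> x 1.0 y -71.3 z 1.5 twist -0.07321561733866133 | cur yaw 9.2 pos [0.5456 0.3536 0.0787] tilt [-0.003 -0.002 -1.   ] j [ 0.58  0.59  0.12  1.1  -0.    1.98] w 0.0662 t 10.0333
[325.20530301 211.46886335]
[327.54591751 207.90816498] 35.4658088684082 [343.25       235.16666667] 24.0 [0.54772024 0.35812757 0.0115    ] -52.150687496354166 0.023882808931909714
```

View pics/w7.png

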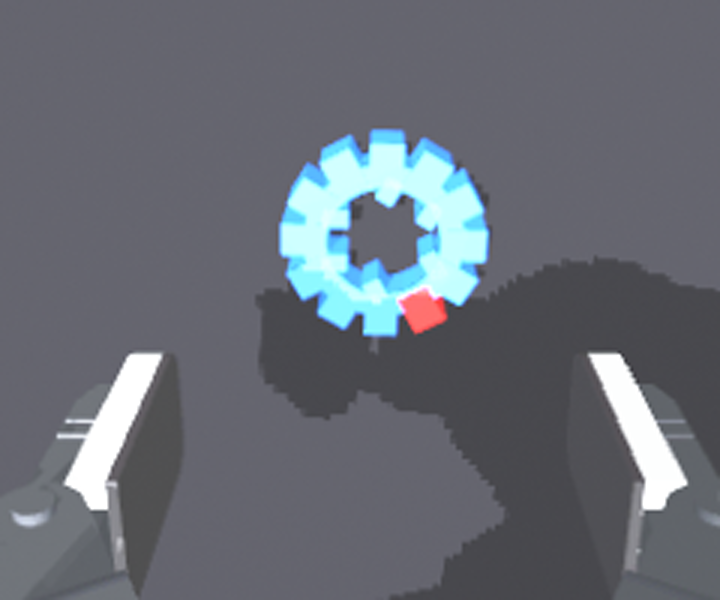

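```bash
python3 - <<'E'
from h import *
d=last('wrist'); 
for u,v in [(384.5,143),(384.5,335),(281,241),(488,241)]: print(px2w(d,200+u/3,130+v/3,.012), (px2tool(d,200+u/3,130+v/3,get_state()['ee_pos'][2]-.012)*1000).round(1))
E
```

```text
[0.54449964 0.38008214 0.012     ] [ 2.  68.6 25.6]
[0.55246221 0.33231937 0.012     ] [  2.2  68.6 -22.8]
[0.52446562 0.35264925 0.012     ] [-22.2  68.6   1.7]
[0.5723557  0.36051002 0.012     ] [26.3 68.5  1.8]
```

```bash
python3 -m pendant '[{"x":2,"y":30,"z":1.5,"twist":1.5},{"x":2,"y":50,"z":1.5,"twist":1.5},{"x":2,"y":62,"z":1.5,"twist":1.5},{"x":2,"y":71,"z":1.5,"twist":1.5},{"x":2,"y":71,"z":1.5,"twist":1.5}]' 66 50
python3 -m pendant '[{"x":0,"y":0,"z":0,"twist":0},{"x":0,"y":0,"z":0,"twist":0},{"x":0,"y":0,"z":0,"twist":0},{"x":0,"y":0,"z":0,"twist":0},{"x":0,"y":0,"z":0,"twist":0},{"x":0,"y":0,"z":0,"twist":0}]' 40 50
python3 -m pendant '[{"x":0,"y":0,"z":0,"twist":0},{"x":0,"y":-40,"z":0,"twist":0},{"x":0,"y":-80,"z":0,"twist":0},{"x":0,"y":-120,"z":0,"twist":0},{"x":0,"y":-160,"z":0,"twist":0},{"x":0,"y":-165,"z":0,"twist":0},{"x":0,"y":-165,"z":0,"twist":0}]' 40 50
python3 -c "
from h import *
goal(.5928,.0406,.0996,66.3)
d=snap('wrist'); crop(d,200,180,440,330,3,'w8.png')"
```

```text
time: 10.5
ee_pos: [0.5481, 0.3569, 0.0085]
ee_rot: [0.706, 0.048, -0.048, -0.705]
ft_force: [-0.0, -1.0, 0.4]
gripper_width: 0.0659
time: 11.0
ee_pos: [0.549, 0.3576, 0.0109]
ee_rot: [-0.705, -0.049, 0.047, 0.706]
ft_force: [-1.4, -2.3, 6.0]
gripper_width: 0.0455
time: 11.58
ee_pos: [0.5499, 0.3583, 0.1784]
ee_rot: [-0.704, -0.05, 0.046, 0.707]
ft_force: [0.1, 0.1, -1.3]
gripper_width: 0.0454
goal [0.5928, 0.0406, 0.0996, 66.3] -> x -1.1 y 77.8 z -320.8 twist -58.504889222672034 | cur yaw 7.8 pos [0.5499 0.3583 0.1784] tilt [ 0.006  0.004 -1.   ] j [0.58 0.55 0.31 1.32 0.   2.01] w 0.0454 t 11.5833
```

View pics/w8.png

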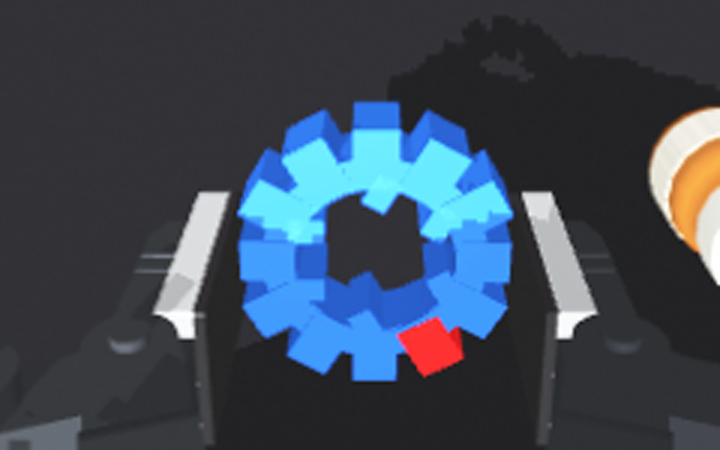

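```bash
python3 - <<'E'
from h import *
d=last('wrist')
for ty in (-.0063,-.0025):
  P=[px2tool(d,200+u/3,180+v/3,ty)*1000 for u,v in [(376,130),(375,381),(239,262),(512,260),(430,347)]]
  for p in P: print(p.round(1),end=' ')
  c=np.array([(P[2][0]+P[3][0])/2,(P[0][2]+P[1][2])/2]); r=P[4][[0,2]]-c; print('c',c,'redang',np.degrees(np.arctan2(r[1],r[0])),np.hypot(*r),'lr',np.degrees(np.arctan2(P[3][2]-P[2][2],P[3][0]-P[2][0])))
E
```

```text
[ 2.3 -6.3 24.5] [  2.2  -6.3 -22.5] [-20.   -6.4   1.1] [24.6 -6.2  1.3] [ 11.5  -6.3 -15.6] c [2.29313764 0.99441612] redang -60.90801984674072 18.985831841343927 lr 0.2642465034022703
[ 2.4 -2.5 22.8] [  2.2  -2.5 -25.6] [-20.6  -2.6  -1.3] [25.2 -2.4 -1.1] [ 11.8  -2.5 -18.5] c [ 2.31628814 -1.38439378] redang -60.908019846740736 19.538348117015335 lr 0.26424650340227246
```

```bash
python3 -m pendant '[{"x":-1,"y":20,"z":-321,"twist":-58.5},{"x":-1,"y":20,"z":-321,"twist":-58.5},{"x":-1,"y":20,"z":-321,"twist":-58.5},{"x":-1,"y":20,"z":-321,"twist":-58.5},{"x":-1,"y":20,"z":-321,"twist":-58.5},{"x":-1,"y":20,"z":-321,"twist":-58.5},{"x":-1,"y":20,"z":-321,"twist":-58.5},{"x":-1,"y":20,"z":-321,"twist":-58.5},{"x":-1,"y":20,"z":-321,"twist":-58.5},{"x":-1,"y":20,"z":-321,"twist":-58.5}]' 40 50
python3 -m pendant '[{"x":0,"y":15,"z":0,"twist":0},{"x":0,"y":30,"z":0,"twist":0},{"x":0,"y":40,"z":0,"twist":0},{"x":0,"y":40,"z":0,"twist":0},{"x":0,"y":40,"z":0,"twist":0},{"x":0,"y":40,"z":0,"twist":0}]' 40 50
python3 -c "
from h import *
s=get_state();print(s['ft_force'],s['ft_torque'],s['qd'].round(3));goal(.5931,.0405,.048,66.3)"
```

```text
time: 12.47
ee_pos: [0.5899, 0.0367, 0.1523]
ee_rot: [-0.592, -0.386, 0.387, 0.592]
ft_force: [-0.5, 0.5, 0.2]
gripper_width: 0.0455
time: 12.97
ee_pos: [0.5909, 0.0395, 0.1143]
ee_rot: [0.592, 0.387, -0.386, -0.592]
ft_force: [-0.6, 0.7, -0.7]
gripper_width: 0.045
[-0.56114126  0.67700101 -0.70157848] [ 0.00988733  0.06533505 -0.01677567] [-0.004 -0.006  0.007 -0.003 -0.001 -0.006]
goal [0.5931, 0.0405, 0.048, 66.3] -> x 1.8 y 66.3 z -1.7 twist -0.011585813431310044 | cur yaw 66.3 pos [0.5909 0.0395 0.1143] tilt [ 0.  0. -1.] j [ 0.07  0.45 -0.02  1.1   0.    0.48] w 0.045 t 12.9667
```

```bash
python3 -m pendant '[{"x":1.8,"y":0,"z":-1.7,"twist":0},{"x":1.8,"y":6,"z":-1.7,"twist":0},{"x":1.8,"y":12,"z":-1.7,"twist":0},{"x":1.8,"y":18,"z":-1.7,"twist":0},{"x":1.8,"y":24,"z":-1.7,"twist":0},{"x":1.8,"y":28,"z":-1.7,"twist":0},{"x":1.8,"y":32,"z":-1.7,"twist":0},{"x":1.8,"y":34,"z":-1.7,"twist":0},{"x":1.8,"y":34,"z":-1.7,"twist":0}]' 40 50
python3 -c "
from h import *
s=get_state();print(s['ft_force'],s['ft_torque'],s['qd'].round(3));goal(.5931,.0405,.048,66.3)"
```

```text
time: 13.72
ee_pos: [0.5927, 0.0399, 0.0793]
ee_rot: [-0.592, -0.386, 0.387, 0.592]
ft_force: [-1.0, -1.1, -0.2]
gripper_width: 0.0448
[-0.95235846 -1.06660466 -0.22750147] [0.05779563 0.00042568 0.03060989] [ 0.001 -0.008  0.012  0.012 -0.001  0.   ]
goal [0.5931, 0.0405, 0.048, 66.3] -> x 0.7 y 31.3 z -0.1 twist -0.013965553861964963 | cur yaw 66.3 pos [0.5927 0.0399 0.0793] tilt [-0.001 -0.    -1.   ] j [ 0.07  0.48 -0.07  1.02 -0.    0.48] w 0.0448 t 13.7167
```

```bash
python3 -m pendant '[{"x":0.5,"y":5,"z":0,"twist":0},{"x":0.5,"y":10,"z":0,"twist":0},{"x":0.5,"y":15,"z":0,"twist":0},{"x":0.5,"y":20,"z":0,"twist":0},{"x":0.5,"y":20,"z":0,"twist":0}]' 40 50
python3 -c "
from h import *
s=get_state();print(s['ft_force'],s['ft_torque'],s['qd'].round(3));goal(.5931,.0405,.048,66.3)"
```

```text
time: 14.13
ee_pos: [0.5925, 0.0404, 0.0585]
ee_rot: [-0.592, -0.386, 0.387, 0.592]
ft_force: [0.5, 0.7, -0.6]
gripper_width: 0.0454
[ 0.45719142  0.72886551 -0.64725077] [-0.01952881  0.03424684  0.04226197] [-0.001 -0.009  0.016  0.023  0.    -0.001]
goal [0.5931, 0.0405, 0.048, 66.3] -> x 0.4 y 10.5 z -0.5 twist -0.01126382546590321 | cur yaw 66.3 pos [0.5925 0.0404 0.0585] tilt [-0.002 -0.    -1.   ] j [ 0.07  0.5  -0.1   0.98  0.    0.48] w 0.0454 t 14.1333
```

```bash
python3 -m pendant '[{"x":0.3,"y":4,"z":0,"twist":0},{"x":0.3,"y":7,"z":0,"twist":0},{"x":0.3,"y":9.5,"z":0,"twist":0},{"x":0.3,"y":9.5,"z":0,"twist":0}]' 40 50
python3 -m pendant '[{"x":0,"y":0,"z":0,"twist":0},{"x":0,"y":0,"z":0,"twist":0},{"x":0,"y":0,"z":0,"twist":0},{"x":0,"y":0,"z":0,"twist":0},{"x":0,"y":-30,"z":0,"twist":0},{"x":0,"y":-70,"z":0,"twist":0},{"x":0,"y":-100,"z":0,"twist":0},{"x":0,"y":-140,"z":0,"twist":0},{"x":0,"y":-140,"z":0,"twist":0},{"x":0,"y":-140,"z":0,"twist":0}]' 66 50
python3 -m pendant '[{"x":-30,"y":0,"z":20,"twist":7},{"x":-60,"y":0,"z":50,"twist":14},{"x":-80,"y":0,"z":50,"twist":21},{"x":-80,"y":0,"z":50,"twist":21},{"x":-80,"y":0,"z":50,"twist":21},{"x":-80,"y":0,"z":50,"twist":21}]' 66 50
python3 - <<'E'
from h import *
t=snap('top');d=snap('wrist','w9.png');s=snap('scene')
print(get_state()['ee_pos'],w2px(d,[.593,.0405,.06]),w2px(s,[.593,.0405,.05]))
c=lambda d,u0,v0,w,h,s:cv2.resize(d['img'][v0:v0+h,u0:u0+w,::-1],None,fx=s,fy=s,interpolation=cv2.INTER_CUBIC)
u,v=w2px(s,[.593,.0405,.05])[0].astype(int); W=np.zeros((600,800,3),np.uint8)
W[:480,:480]=c(s,u-30,v-30,60,60,8); u,v=w2px(d,[.593,.0405,.05])[0].astype(int); print(u,v)
v=min(max(v,40),360);u=min(max(u,40),600); W[:320,480:800]=c(d,u-40,v-40,80,80,4)
cv2.imwrite('pics/m2.png',W)
E
```

```text
time: 14.47
ee_pos: [0.5931, 0.0407, 0.0498]
ee_rot: [-0.592, -0.386, 0.387, 0.592]
ft_force: [-0.2, 0.4, -0.9]
gripper_width: 0.0451
time: 15.3
ee_pos: [0.5947, 0.0408, 0.1928]
ee_rot: [0.593, 0.388, -0.385, -0.591]
ft_force: [-0.2, -0.5, -0.9]
gripper_width: 0.066
time: 15.8
ee_pos: [0.5156, -0.0122, 0.1899]
ee_rot: [-0.652, -0.273, 0.273, 0.652]
ft_force: [0.8, -0.4, -0.2]
gripper_width: 0.0656
[ 0.51584654 -0.01189017  0.18988845] [[423.37881949 205.34062216]] [[317.8426298  233.90895951]]
420 201
```

View pics/m2.png

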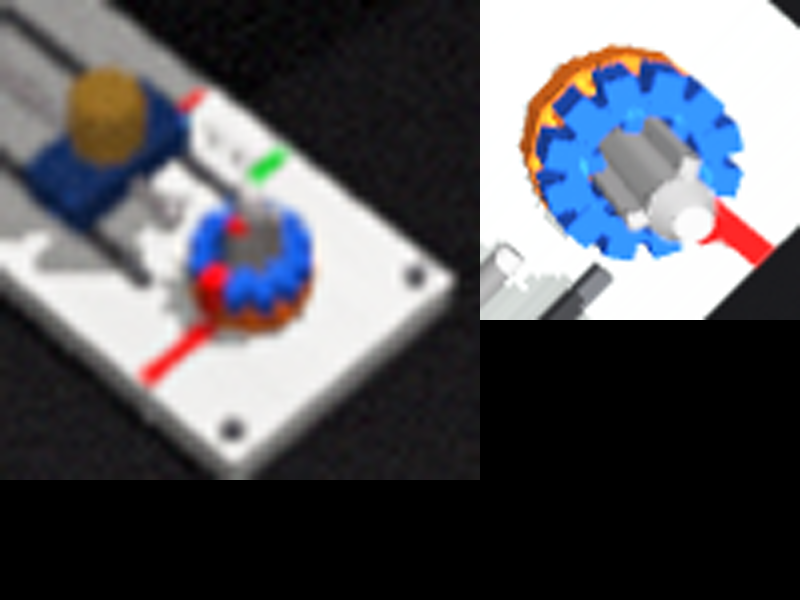

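Both parts are stacked flush and keyed, with the red marks on the stripe line. Next I look at the shaft's square angle and the crank.

```bash
python3 -c "
from h import *
goal(.620,-.208,.15,15.6);goal(.4488,-.339,.15,15.6)"
```

```text
goal [0.62, -0.208, 0.15, 15.6] -> x -66.5 y 39.8 z -211.9 twist 29.79492714337885 | cur yaw 45.4 pos [ 0.5158 -0.0119  0.1899] tilt [-0.  0. -1.] j [-0.02  0.26 -0.1   1.21  0.    0.76] w 0.066 t 15.95
goal [0.4488, -0.339, 0.15, 15.6] -> x -280.0 y 39.9 z -182.0 twist 29.79492714337885 | cur yaw 45.4 pos [ 0.5158 -0.0119  0.1899] tilt [-0.  0. -1.] j [-0.02  0.26 -0.1   1.21  0.    0.76] w 0.066 t 15.95
```

```bash
python3 -m pendant '[{"x":-66,"y":0,"z":-212,"twist":30},{"x":-66,"y":0,"z":-212,"twist":30},{"x":-66,"y":0,"z":-212,"twist":30},{"x":-66,"y":0,"z":-212,"twist":30},{"x":-66,"y":20,"z":-212,"twist":30},{"x":-66,"y":30,"z":-212,"twist":30},{"x":-66,"y":40,"z":-212,"twist":30},{"x":-66,"y":40,"z":-212,"twist":30},{"x":-66,"y":40,"z":-212,"twist":30},{"x":-66,"y":40,"z":-212,"twist":30}]' 66 50
python3 - <<'E'
from h import *
d=snap('wrist'); 
np.savez('shaft.npz',pos=get_state()['ee_pos'],rot=get_state()['ee_rot'],**d)
print(w2px(d,[.6148,-.158,.058])); goal(.4488,-.339,.13,15.6)
E
```

```text
time: 16.78
ee_pos: [0.6198, -0.2073, 0.1513]
ee_rot: [0.701, 0.095, -0.094, -0.701]
ft_force: [0.9, 1.0, -0.0]
gripper_width: 0.0659
[[334.48381155 138.3192185 ]]
goal [0.4488, -0.339, 0.13, 15.6] -> x -199.9 y 21.4 z -81.4 twist -0.21852388375164367 | cur yaw 15.4 pos [ 0.62   -0.2074  0.1516] tilt [ 0.001 -0.    -1.   ] j [-0.32  0.56  0.25  1.26  0.    0.98] w 0.0662 t 16.8333
```

```bash
python3 -m pendant '[{"x":-200,"y":0,"z":-80,"twist":0},{"x":-200,"y":0,"z":-80,"twist":0},{"x":-200,"y":0,"z":-80,"twist":0},{"x":-200,"y":0,"z":-80,"twist":0},{"x":-200,"y":10,"z":-81,"twist":0},{"x":-200,"y":20,"z":-81,"twist":0},{"x":-200,"y":20,"z":-81,"twist":0},{"x":-200,"y":20,"z":-81,"twist":0},{"x":-200,"y":20,"z":-81,"twist":0}]' 66 50
python3 - <<'E'
from h import *
d=snap('wrist'); goal(.4488,-.339,.13,15.6)
sh=dict(np.load('shaft.npz'))
c=lambda d,u0,v0,w,h,s:cv2.resize(d['img'][v0:v0+h,u0:u0+w,::-1],None,fx=s,fy=s,interpolation=cv2.INTER_CUBIC)
W=np.zeros((600,800,3),np.uint8)
W[:400,:400]=c(sh,300,98,80,80,5)
print(w2px(d,[[.4488,-.339,.048],[.4343,-.287,.059]]))
W[:600,400:800]=c(d,265,100,133,200,3)[:600,:400]
cv2.imwrite('pics/m3.png',W)
E
```

```text
time: 17.58
ee_pos: [0.4492, -0.3387, 0.1314]
ee_rot: [0.701, 0.095, -0.094, -0.7]
ft_force: [0.2, -0.1, 0.0]
gripper_width: 0.0657
goal [0.4488, -0.339, 0.13, 15.6] -> x -0.6 y 1.3 z -0.2 twist -0.2128022085709489 | cur yaw 15.4 pos [ 0.4494 -0.3387  0.1313] tilt [ 0.001 -0.001 -1.   ] j [-0.65  0.38 -0.08  1.11  0.    0.66] w 0.0659 t 17.6333
[[322.66724729 205.24371404]
 [322.14830763 135.45416631]]Traceback (most recent call last):
  File "<stdin>", line 8, in <module>
ValueError: could not broadcast input array from shape (600,399,3) into shape (600,400,3)
```

```bash
python3 - <<'E'
from h import *
d=last('wrist'); sh=dict(np.load('shaft.npz'))
c=lambda d,u0,v0,w,h,s:cv2.resize(d['img'][v0:v0+h,u0:u0+w,::-1],None,fx=s,fy=s,interpolation=cv2.INTER_CUBIC)
W=np.zeros((600,800,3),np.uint8)
W[:400,:400]=c(sh,300,98,80,80,5)
W[:600,400:799]=c(d,265,100,133,200,3)
cv2.imwrite('pics/m3.png',W)
E
```

```text
(no output)
```

View pics/m3.png

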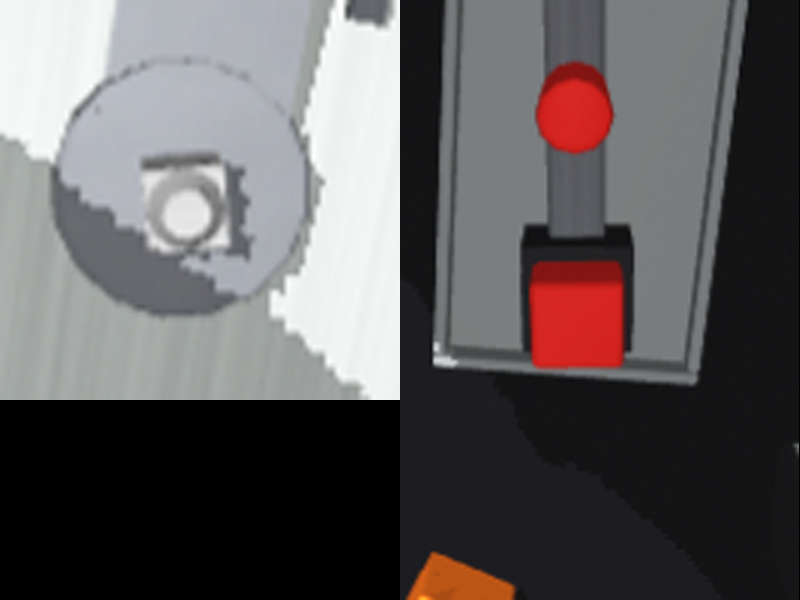

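```bash
python3 - <<'E'
from h import *
d=last('wrist');h=get_state()['ee_pos'][2]
for n,u,v,z in [('capL',530,283,.048),('capR',623,283,.048),('capfar',576,366,.048),('knobL',536,115,.059),('knobR',613,115,.059),('knobfar',574,153,.059),('trayBL',440,360,.014),('trayBR',695,380,.014)]:
    print(n,(px2tool(d,265+(u-400)/3,100+v/3,h-z)*1000).round(1),px2w(d,265+(u-400)/3,100+v/3,z).round(4))
sh=dict(np.load('shaft.npz'))
R=Ro.from_quat(sh['rot']).as_matrix()
g=lambda u,v,z:px2w(sh,300+u/5,98+v/5,z)
for n,u,v,z in [('nose',187,210,.063),('housL',52,180,.04),('housR',310,180,.04),('housT',180,55,.04),('housB',180,318,.04)]: print(n,g(u,v,z).round(4))
print('edge',yawof(g(141,168,.058),g(219,159,.058)),yawof(g(150,250,.058),g(141,168,.058))-90)
E
```

```text
capL [-11.4  83.3   8.7] [ 0.4362 -0.3334  0.048 ]
capR [11.8 83.3  8.7] [ 0.4585 -0.3273  0.048 ]
capfar [  0.   83.3 -13.9] [ 0.4532 -0.3521  0.048 ]
knobL [-8.8 72.3 52. ] [ 0.4272 -0.2909  0.059 ]
knobR [ 8.4 72.3 52. ] [ 0.4437 -0.2864  0.059 ]
knobfar [-0.3 72.3 43.4] [ 0.4376 -0.297   0.059 ]
trayBL [-40.5 117.3 -27. ] [ 0.4176 -0.3756  0.014 ]
trayBR [ 35.6 117.4 -33.6] [ 0.4927 -0.3617  0.014 ]
nose [ 0.6168 -0.1579  0.063 ]
housL [ 0.5967 -0.1622  0.04  ]
housR [ 0.6362 -0.1513  0.04  ]
housT [ 0.611  -0.1384  0.04  ]
housB [ 0.6225 -0.1782  0.04  ]
edge 21.953476284866376 21.937860181603
```

Shaft square measured at ≈22° yaw, axis at (0.616,-0.158). The crank cap is 2.3 mm from the TCP in -z and its arm is aligned with tool z. I grip the cap now.

```bash
python3 -m pendant '[{"x":0,"y":30,"z":-2.3,"twist":0},{"x":0,"y":60,"z":-2.3,"twist":0},{"x":0,"y":80,"z":-2.3,"twist":0},{"x":0,"y":91,"z":-2.3,"twist":0},{"x":0,"y":91,"z":-2.3,"twist":0}]' 50 60
python3 -m pendant '[{"x":0,"y":0,"z":0,"twist":0},{"x":0,"y":0,"z":0,"twist":0},{"x":0,"y":0,"z":0,"twist":0},{"x":0,"y":0,"z":0,"twist":0},{"x":0,"y":0,"z":0,"twist":0},{"x":0,"y":0,"z":0,"twist":0},{"x":0,"y":0,"z":0,"twist":0}]' 15 70
python3 -c "
from h import *
s=get_state();print(s['ft_force'],s['ft_torque'],s['joints'].round(3).tolist());goal(.450,-.341,.04,15.4)"
```

```text
time: 18.05
ee_pos: [0.4485, -0.3402, 0.0376]
ee_rot: [-0.7, -0.094, 0.095, 0.701]
ft_force: [-0.1, 1.3, -0.3]
gripper_width: 0.0499
time: 18.63
ee_pos: [0.4497, -0.3421, 0.0411]
ee_rot: [0.701, 0.095, -0.093, -0.7]
ft_force: [-0.4, 2.3, 6.6]
gripper_width: 0.0223
[-0.3712787   2.33052683  6.5618459 ] [ 0.49145629 -0.04182703  0.02302869] [-0.651, 0.456, -0.212, 0.9, 0.0, 0.653]
goal [0.45, -0.341, 0.04, 15.4] -> x 0.6 y 1.1 z 1.0 twist -0.10137595369647556 | cur yaw 15.3 pos [ 0.4497 -0.3421  0.0411] tilt [ 0.002 -0.001 -1.   ] j [-0.65  0.46 -0.21  0.9   0.    0.65] w 0.0223 t 18.6333
```

```bash
python3 -m pendant '[{"x":0,"y":-30,"z":0,"twist":0},{"x":0,"y":-60,"z":0,"twist":0},{"x":0,"y":-100,"z":0,"twist":0},{"x":0,"y":-110,"z":0,"twist":0},{"x":0,"y":-110,"z":0,"twist":0},{"x":0,"y":-110,"z":0,"twist":0}]' 15 80
python3 -c "
from h import *
goal(.6164,-.1589,.12,22)"
```

```text
time: 19.13
ee_pos: [0.4491, -0.3419, 0.1501]
ee_rot: [0.701, 0.095, -0.094, -0.7]
ft_force: [0.2, -0.2, -2.5]
gripper_width: 0.0223
goal [0.6164, -0.1589, 0.12, 22] -> x 209.6 y 30.2 z 132.5 twist -6.709209855954796 | cur yaw 15.3 pos [ 0.4491 -0.3419  0.1501] tilt [ 0.002 -0.001 -1.   ] j [-0.65  0.37 -0.04  1.15 -0.    0.65] w 0.0223 t 19.1333
```

```bash
python3 -m pendant '[{"x":40,"y":0,"z":25,"twist":-2},{"x":80,"y":0,"z":50,"twist":-4},{"x":110,"y":0,"z":70,"twist":-5},{"x":150,"y":0,"z":95,"twist":-6},{"x":180,"y":0,"z":115,"twist":-6.7},{"x":209.6,"y":0,"z":132.5,"twist":-6.7},{"x":209.6,"y":20,"z":132.5,"twist":-6.7},{"x":209.6,"y":30,"z":132.5,"twist":-6.7},{"x":209.6,"y":30,"z":132.5,"twist":-6.7},{"x":209.6,"y":30,"z":132.5,"twist":-6.7}]' 15 80
python3 - <<'E'
from h import *
d=snap('wrist','w10.png');crop(d,250,120,400,270,4,'w10.png')
goal(.6164,-.1589,.10,22); print(w2px(d,[[.6166,-.158,.058]]))
E
```

```text
time: 19.97
ee_pos: [0.6144, -0.159, 0.1182]
ee_rot: [-0.694, -0.134, 0.135, 0.695]
ft_force: [-0.2, -0.4, -1.9]
gripper_width: 0.0217
goal [0.6164, -0.1589, 0.1, 22] -> x 1.5 y 19.2 z -0.2 twist -0.08540161698223869 | cur yaw 21.9 pos [ 0.6149 -0.1593  0.1192] tilt [-0.001  0.    -1.   ] j [-0.25  0.54  0.13  1.17 -0.    0.93] w 0.0219 t 20.0167
[[327.16283354 217.10682459]]
```

View pics/w10.png

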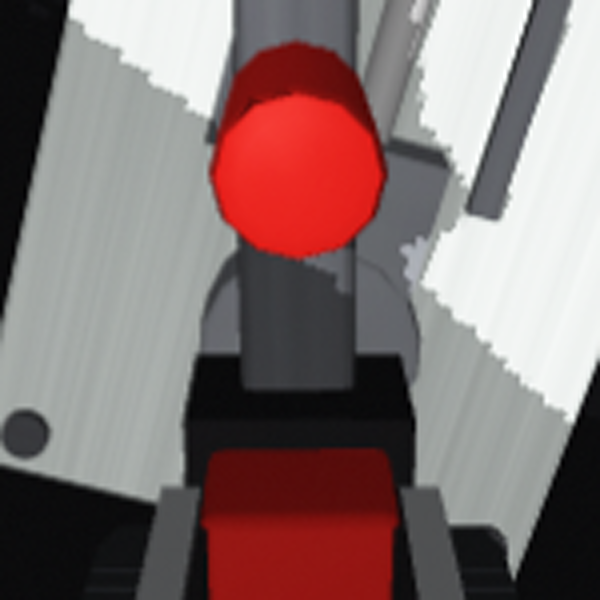

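```bash
python3 - <<'E'
from h import *
d=last('wrist');h=get_state()['ee_pos'][2]
f=lambda u,v,z:(px2tool(d,250+u/4,120+v/4,h-z)*1000).round(1)
print('hous',f(203,330,.04),f(420,330,.04),'boss',f(186,425,h-.013),f(414,425,h-.013),'cap',f(203,525,h+.007),f(396,525,h+.007),'knob',f(212,178,h+.018),f(385,178,h+.018), f(298,257,h+.018))
E
```

```text
hous [-17.3  79.2   4.6] [22.7 79.2  4.7] boss [-14.2  13.   15.8] [15.5 13.  15.8] cap [-10.6  -7.   12.3] [11.7 -7.  12.3] knob [ -7.9 -18.   55.9] [  8.7 -18.   55.9] [  0.4 -18.   48. ]
```

```bash
python3 -m pendant '[{"x":1.9,"y":0,"z":-0.2,"twist":0},{"x":1.9,"y":6,"z":-0.2,"twist":0},{"x":1.9,"y":12,"z":-0.2,"twist":0},{"x":1.9,"y":16,"z":-0.2,"twist":0},{"x":1.9,"y":19,"z":-0.2,"twist":0},{"x":1.9,"y":22,"z":-0.2,"twist":0},{"x":1.9,"y":24,"z":-0.2,"twist":0},{"x":1.9,"y":26,"z":-0.2,"twist":0},{"x":1.9,"y":26,"z":-0.2,"twist":0}]' 15 80
python3 -c "
from h import *
s=get_state();print(s['ft_force'],s['ft_torque']);goal(.6164,-.1589,.077,22)"
```

```text
time: 20.77
ee_pos: [0.6172, -0.1581, 0.0928]
ee_rot: [0.694, 0.134, -0.135, -0.694]
ft_force: [-3.1, -1.2, -3.6]
gripper_width: 0.0218
[-3.1328621  -1.24272504 -3.63225431] [-0.36504538  0.43833177 -0.02324958]
goal [0.6164, -0.1589, 0.077, 22] -> x -1.1 y 15.8 z -0.4 twist -0.019179391928219047 | cur yaw 22.0 pos [ 0.6172 -0.1581  0.0928] tilt [-0.001 -0.    -1.   ] j [-0.25  0.56  0.09  1.11 -0.    0.94] w 0.0218 t 20.7667
```

```bash
python3 -m pendant '[{"x":-0.7,"y":0,"z":0,"twist":0},{"x":-0.7,"y":3,"z":0,"twist":0},{"x":-0.7,"y":6,"z":0,"twist":0},{"x":-0.7,"y":8,"z":0,"twist":0},{"x":-0.7,"y":8,"z":0,"twist":0}]' 15 80
python3 -c "
from h import *
s=get_state();print(s['ft_force'],s['ft_torque']);goal(.6164,-.1589,.077,22)"
```

```text
time: 21.18
ee_pos: [0.6169, -0.1581, 0.0847]
ee_rot: [-0.694, -0.135, 0.135, 0.694]
ft_force: [-0.8, -0.5, -2.4]
gripper_width: 0.0219
[-0.83362047 -0.47114121 -2.4276294 ] [-0.05985951  0.11019327 -0.03947906]
goal [0.6164, -0.1589, 0.077, 22] -> x -0.8 y 7.7 z -0.5 twist -0.007873597697496848 | cur yaw 22.0 pos [ 0.6169 -0.1581  0.0847] tilt [-0.  0. -1.] j [-0.25  0.56  0.08  1.09  0.    0.94] w 0.0219 t 21.1833
```

```bash
python3 -m pendant '[{"x":-0.2,"y":3,"z":0,"twist":0},{"x":-0.2,"y":6,"z":0,"twist":0},{"x":-0.2,"y":7.7,"z":0,"twist":0},{"x":-0.2,"y":7.7,"z":0,"twist":0}]' 15 80
python3 -c "
from h import *
s=get_state();print(s['ft_force'],s['ft_torque'],s['ee_pos'])"
python3 -m pendant '[{"x":0,"y":0,"z":0,"twist":0},{"x":0,"y":0,"z":0,"twist":0},{"x":0,"y":0,"z":0,"twist":0},{"x":0,"y":0,"z":0,"twist":0},{"x":0,"y":-20,"z":0,"twist":0},{"x":0,"y":-50,"z":0,"twist":0},{"x":0,"y":-70,"z":0,"twist":0},{"x":0,"y":-70,"z":0,"twist":0},{"x":0,"y":-70,"z":0,"twist":0}]' 45 40
python3 - <<'E'
from h import *
d=snap('wrist');h=get_state()['ee_pos'][2]
hsv=cv2.cvtColor(d['img'],cv2.COLOR_RGB2HSV); m=cv2.inRange(hsv,(0,180,60),(6,255,255))|cv2.inRange(hsv,(175,180,60),(180,255,255))
n,l,st,ce=cv2.connectedComponentsWithStats(m)
for i in range(1,n):
    if st[i][4]>60: print(st[i],ce[i].round(1))
goal(.6164,-.1585,.077,22)
print(w2px(d,[[.617,-.158,.084],[.617-.0206,-.158+.051,.095]]))
E
```

```text
time: 21.52
ee_pos: [0.6169, -0.1583, 0.0774]
ee_rot: [-0.694, -0.135, 0.135, 0.694]
ft_force: [-1.4, 0.2, -1.4]
gripper_width: 0.0217
[-1.38616301  0.16226398 -1.442234  ] [-0.12393178  0.1464438   0.00444975] [ 0.61691965 -0.15826071  0.07744841]
time: 22.27
ee_pos: [0.6177, -0.1585, 0.1488]
ee_rot: [0.694, 0.136, -0.134, -0.694]
ft_force: [-0.0, 0.4, -0.0]
gripper_width: 0.045
[299  24  25  10  90] [311.   28.7]
[308 118  28  32 690] [321.7 134. ]
[ 306  190   34   38 1260] [322.5 208.5]
goal [0.6164, -0.1585, 0.077, 22] -> x -0.7 y 70.6 z 0.1 twist -0.008474097327976438 | cur yaw 22.0 pos [ 0.617  -0.1583  0.1476] tilt [ 0. -0. -1.] j [-0.25  0.53  0.19  1.23  0.    0.94] w 0.0449 t 22.3167
[[322.56434023 213.40898921]
 [322.32607742 136.4373774 ]]
```

```bash
python3 - <<'E'
from h import *
d=last('wrist'); e=np.array([-np.sin(np.radians(6.3)),np.cos(np.radians(6.3))]); 
t=last('top')
d0=dict(np.load('last_top.npz'))
b=px2w(t,260+243/6,130+298/6,.02); pt=px2w(t,260+338/6,130+285/6,.023); print('top',b,pt,'c=',.045-(b-pt)[:2]@e)
p=px2w(d,311,28.7,.023); print('wr',p, .045-(np.array([.5524,-.0029])-p[:2])@e)
E
python3 -m pendant '[{"x":0,"y":0,"z":30,"twist":0},{"x":0,"y":0,"z":55,"twist":0},{"x":0,"y":30,"z":55,"twist":0},{"x":0,"y":50,"z":55,"twist":0},{"x":0,"y":64,"z":55,"twist":0},{"x":0,"y":64,"z":55,"twist":0},{"x":0,"y":64,"z":55,"twist":0}]' 45 30
python3 -c "
from h import *
goal(.5964,-.107,.083,22)"
```

```text
top [ 0.55090624 -0.00194118  0.02      ] [ 0.55737176 -0.04335466  0.023     ] c= 0.0031271331675708086
wr [ 0.56137531 -0.04391185  0.023     ] 0.003250921440985821
time: 22.9
ee_pos: [0.5953, -0.1071, 0.0826]
ee_rot: [-0.694, -0.134, 0.136, 0.694]
ft_force: [0.1, 0.4, 0.9]
gripper_width: 0.0449
goal [0.5964, -0.107, 0.083, 22] -> x 1.1 y -0.4 z -0.3 twist -0.010413869892701655 | cur yaw 22.0 pos [ 0.5953 -0.1071  0.0826] tilt [-0.003  0.    -1.   ] j [-0.18  0.5  -0.03  1.05  0.    1.01] w 0.0449 t 22.9
```

Both estimates agree: c≈3.1 mm, which matches the square's angle, so about 1006° clockwise is needed. I grip the knob and wind the first quarter slowly.

```bash
python3 -m pendant '[{"x":1,"y":0,"z":0,"twist":0},{"x":1,"y":0,"z":0,"twist":0},{"x":1,"y":0,"z":0,"twist":0},{"x":1,"y":0,"z":0,"twist":0},{"x":1,"y":0,"z":0,"twist":0},{"x":1,"y":0,"z":0,"twist":0},{"x":1,"y":0,"z":0,"twist":0}]' 10 40
python3 -c "
from h import *
print(get_state()['ft_force']);goal(.5964,-.107,.083,22)"
python3 -m pendant '[{"x":8.6,"y":0,"z":-0.7,"twist":0},{"x":17,"y":0,"z":-2.7,"twist":0},{"x":25,"y":0,"z":-6,"twist":0},{"x":32.3,"y":0,"z":-10.5,"twist":0},{"x":38.9,"y":0,"z":-16.1,"twist":0},{"x":44.5,"y":0,"z":-22.7,"twist":0},{"x":49,"y":0,"z":-30,"twist":0},{"x":52.3,"y":0,"z":-38,"twist":0},{"x":54.3,"y":0,"z":-46.4,"twist":0},{"x":55,"y":0,"z":-55,"twist":0}]' 10 40
python3 -c "
from h import *
goal(.617+.927*.055,-.158+.375*.055,.083,22);print(get_state()['ft_torque'])"
```

```text
time: 23.48
ee_pos: [0.5974, -0.1068, 0.084]
ee_rot: [-0.694, -0.135, 0.135, 0.694]
ft_force: [-1.2, 3.0, 6.2]
gripper_width: 0.0159
[-1.16354209  3.0317722   6.19936761]
goal [0.5964, -0.107, 0.083, 22] -> x -1.0 y 1.0 z 0.2 twist -0.0054889633022270345 | cur yaw 22.0 pos [ 0.5974 -0.1068  0.084 ] tilt [ 0.001  0.    -1.   ] j [-0.18  0.5  -0.02  1.05  0.    1.01] w 0.0159 t 23.4833
time: 24.32
ee_pos: [0.6683, -0.1377, 0.0835]
ee_rot: [0.694, 0.134, -0.136, -0.694]
ft_force: [-10.0, -0.1, 9.8]
gripper_width: 0.0161
goal [0.667985, -0.137375, 0.083, 22] -> x -0.1 y 0.5 z 0.4 twist -0.01582317296433189 | cur yaw 22.0 pos [ 0.6683 -0.1377  0.0835] tilt [-0.002 -0.001 -1.   ] j [-0.2   0.66  0.24  1.16 -0.    0.98] w 0.0161 t 24.3167
[-0.08064976  2.61026755  0.0304989 ]
```

```bash
python3 -m pendant '[{"x":-3.2,"y":0,"z":-17,"twist":0},{"x":-11,"y":0,"z":-32.3,"twist":0},{"x":-23.2,"y":0,"z":-44.5,"twist":0},{"x":-38.5,"y":0,"z":-52.3,"twist":0},{"x":-55.5,"y":0,"z":-55,"twist":0},{"x":-72.5,"y":0,"z":-52.3,"twist":0},{"x":-87.8,"y":0,"z":-44.5,"twist":0},{"x":-100,"y":0,"z":-32.3,"twist":0},{"x":-107.8,"y":0,"z":-17,"twist":0},{"x":-110.5,"y":0,"z":0,"twist":0}]' 10 40
python3 -c "
from h import *
goal(.617-.927*.055,-.158-.375*.055,.083,22);print(get_state()['ft_torque'])"
```

```text
time: 25.15
ee_pos: [0.5652, -0.1804, 0.0843]
ee_rot: [0.695, 0.134, -0.134, -0.693]
ft_force: [-3.6, -4.2, 9.1]
gripper_width: 0.016
goal [0.5660149999999999, -0.178625, 0.083, 22] -> x 1.4 y 1.2 z 1.3 twist -0.14072702470922138 | cur yaw 21.9 pos [ 0.5652 -0.1804  0.0843] tilt [-0.    -0.003 -1.   ] j [-0.31  0.47 -0.06  1.03 -0.    0.88] w 0.016 t 25.15
[-0.80789054  0.31729758  0.00723596]
```

Smooth. Next come the opposite half turn and another one.

```bash
python3 -m pendant '[{"x":2.9,"y":0,"z":17,"twist":0},{"x":10.7,"y":0,"z":32.3,"twist":0},{"x":22.9,"y":0,"z":44.5,"twist":0},{"x":38.2,"y":0,"z":52.3,"twist":0},{"x":55.2,"y":0,"z":55,"twist":0},{"x":72.2,"y":0,"z":52.3,"twist":0},{"x":87.5,"y":0,"z":44.5,"twist":0},{"x":99.7,"y":0,"z":32.3,"twist":0},{"x":107.5,"y":0,"z":17,"twist":0},{"x":110.2,"y":0,"z":0,"twist":0}]' 10 40
python3 -m pendant '[{"x":-2.7,"y":0,"z":-17,"twist":0},{"x":-10.5,"y":0,"z":-32.3,"twist":0},{"x":-22.7,"y":0,"z":-44.5,"twist":0},{"x":-38,"y":0,"z":-52.3,"twist":0},{"x":-55,"y":0,"z":-55,"twist":0},{"x":-72,"y":0,"z":-52.3,"twist":0},{"x":-87.3,"y":0,"z":-44.5,"twist":0},{"x":-99.5,"y":0,"z":-32.3,"twist":0},{"x":-107.3,"y":0,"z":-17,"twist":0},{"x":-110,"y":0,"z":0,"twist":0}]' 10 40
python3 - <<'E'
from h import *
goal(.617-.927*.055,-.158-.375*.055,.083,22)
t=snap('top'); hsv=cv2.cvtColor(t['img'],cv2.COLOR_RGB2HSV)
e=np.array([-np.sin(np.radians(6.3)),np.cos(np.radians(6.3))])
def comps(m,z,lo=3):
    n,l,st,ce=cv2.connectedComponentsWithStats(m)
    for i in range(1,n):
        u,v=ce[i]
        if st[i][4]>=lo and 260<u<385 and 130<v<190: p=px2w(t,u,v,z); print(st[i][4],ce[i].round(1),p.round(4),'c',.045-(np.array([.551,-.002])-p[:2])@e)
print('red');comps(cv2.inRange(hsv,(0,120,60),(6,255,255))|cv2.inRange(hsv,(172,120,60),(180,255,255)),.023)
print('grn');comps(cv2.inRange(hsv,(45,120,60),(75,255,255)),.02)
print('blu');comps(cv2.inRange(hsv,(105,120,40),(125,255,255)),.043,20)
E
```

```text
time: 25.98
ee_pos: [0.6685, -0.1376, 0.0834]
ee_rot: [0.694, 0.134, -0.136, -0.694]
ft_force: [-15.2, -0.7, 9.8]
gripper_width: 0.0167
time: 26.82
ee_pos: [0.5653, -0.1804, 0.0843]
ee_rot: [0.695, 0.134, -0.134, -0.693]
ft_force: [-3.9, -5.4, 9.6]
gripper_width: 0.0162
goal [0.5660149999999999, -0.178625, 0.083, 22] -> x 1.3 y 1.3 z 1.4 twist -0.14575384563434568 | cur yaw 21.9 pos [ 0.5653 -0.1804  0.0843] tilt [-0.    -0.003 -1.   ] j [-0.31  0.47 -0.06  1.03 -0.    0.88] w 0.0162 t 26.8167
red
40 [282.8 148.5] [0.632  0.0467 0.023 ] c 0.08452089493490825
73 [360.6 152.9] [ 0.626  -0.1588  0.023 ] c -0.119096377849137
4 [306.  176.5] [ 0.5593 -0.0162  0.023 ] c 0.029972204443703403
grn
14 [300.1 179. ] [ 0.5526 -0.001   0.02  ] c 0.04585907318269887
blu
49 [303.9 150.2] [ 0.6248 -0.0093  0.043 ] c 0.0296139943113781
142 [283.9 161.8] [0.5931 0.0411 0.043 ] c 0.08325833925930046
90 [305.3 168. ] [ 0.5786 -0.0143  0.043 ] c 0.02974560457611254
```

Carriage at ≈29.3 mm, as expected after 630°. Two half turns remain, plus about 16°.

```bash
python3 -m pendant '[{"x":2.7,"y":0,"z":17,"twist":0},{"x":10.5,"y":0,"z":32.3,"twist":0},{"x":22.7,"y":0,"z":44.5,"twist":0},{"x":38,"y":0,"z":52.3,"twist":0},{"x":55,"y":0,"z":55,"twist":0},{"x":72,"y":0,"z":52.3,"twist":0},{"x":87.3,"y":0,"z":44.5,"twist":0},{"x":99.5,"y":0,"z":32.3,"twist":0},{"x":107.3,"y":0,"z":17,"twist":0},{"x":110,"y":0,"z":0,"twist":0}]' 10 40
python3 -m pendant '[{"x":-2.7,"y":0,"z":-17,"twist":0},{"x":-10.5,"y":0,"z":-32.3,"twist":0},{"x":-22.7,"y":0,"z":-44.5,"twist":0},{"x":-38,"y":0,"z":-52.3,"twist":0},{"x":-55,"y":0,"z":-55,"twist":0},{"x":-72,"y":0,"z":-52.3,"twist":0},{"x":-87.3,"y":0,"z":-44.5,"twist":0},{"x":-99.5,"y":0,"z":-32.3,"twist":0},{"x":-107.3,"y":0,"z":-17,"twist":0},{"x":-110,"y":0,"z":0,"twist":0}]' 10 40
python3 -m pendant '[{"x":0.6,"y":0,"z":7.5,"twist":0},{"x":2.3,"y":0,"z":15.2,"twist":0},{"x":2.3,"y":0,"z":15.2,"twist":0},{"x":2.3,"y":0,"z":15.2,"twist":0},{"x":2.3,"y":0,"z":15.2,"twist":0},{"x":2.3,"y":0,"z":15.2,"twist":0}]' 10 40
cat > car.py <<'E'
from h import *
t=snap('top'); hsv=cv2.cvtColor(t['img'],cv2.COLOR_RGB2HSV)
e=np.array([-np.sin(np.radians(6.3)),np.cos(np.radians(6.3))])
def comps(m,z,lo=3):
    n,l,st,ce=cv2.connectedComponentsWithStats(m)
    for i in range(1,n):
        u,v=ce[i]
        if st[i][4]>=lo and 260<u<385 and 130<v<190: p=px2w(t,u,v,z); print(st[i][4],ce[i].round(1),p.round(4),'c',.045-(np.array([.551,-.002])-p[:2])@e)
print('red');comps(cv2.inRange(hsv,(0,120,60),(6,255,255))|cv2.inRange(hsv,(172,120,60),(180,255,255)),.023)
print('grn');comps(cv2.inRange(hsv,(45,120,60),(75,255,255)),.02)
print('blu');comps(cv2.inRange(hsv,(105,120,40),(125,255,255)),.043,20)
E
python3 car.py; python3 -c "
from h import *
goal(.617,-.158,.083,22)"
```

```text
time: 27.7
ee_pos: [0.6684, -0.1375, 0.0834]
ee_rot: [0.694, 0.134, -0.136, -0.694]
ft_force: [-14.9, -0.9, 10.3]
gripper_width: 0.016
time: 28.53
ee_pos: [0.5653, -0.1804, 0.0843]
ee_rot: [0.695, 0.134, -0.134, -0.693]
ft_force: [-4.7, -4.3, 9.0]
gripper_width: 0.0166
time: 29.03
ee_pos: [0.5617, -0.164, 0.084]
ee_rot: [0.694, 0.134, -0.136, -0.694]
ft_force: [-15.3, -0.7, 18.8]
gripper_width: 0.0162
red
39 [282.7 148.6] [0.6316 0.0471 0.023 ] c 0.0849574954478075
3 [300. 175.] [ 5.628e-01 -4.000e-04  2.300e-02] c 0.045308352613824654
grn
blu
46 [298.1 150.8] [0.623  0.0056 0.043 ] c 0.04461395561838127
149 [283.4 161.6] [0.5935 0.0426 0.043 ] c 0.08467522904307925
92 [299.3 168.5] [0.577  0.0011 0.043 ] c 0.04520765321155799
goal [0.617, -0.158, 0.083, 22] -> x 53.5 y 0.9 z -15.1 twist -0.038548383762005756 | cur yaw 22.0 pos [ 0.5617 -0.164   0.084 ] tilt [-0.002 -0.001 -1.   ] j [-0.28  0.46 -0.09  1.03 -0.    0.9 ] w 0.0162 t 29.0833
```

Carriage is at ≈45 mm by all three marks. I release the knob, go up, turn square to the crank (yaw 186.4°) and re-grip the cap.

```bash
python3 -m pendant '[{"x":0,"y":0,"z":0,"twist":0},{"x":0,"y":0,"z":0,"twist":0},{"x":0,"y":0,"z":0,"twist":0},{"x":0,"y":0,"z":0,"twist":0},{"x":0,"y":-20,"z":0,"twist":0},{"x":0,"y":-40,"z":0,"twist":0},{"x":0,"y":-65,"z":0,"twist":0},{"x":0,"y":-65,"z":0,"twist":0}]' 45 40
python3 -m pendant '[{"x":53.5,"y":0,"z":-15,"twist":-74.4},{"x":53.5,"y":0,"z":-15,"twist":-74.4},{"x":53.5,"y":0,"z":-15,"twist":-74.4},{"x":53.5,"y":0,"z":-15,"twist":-74.4},{"x":53.5,"y":0,"z":-15,"twist":-74.4},{"x":53.5,"y":0,"z":-15,"twist":-74.4},{"x":53.5,"y":0,"z":-15,"twist":-74.4},{"x":53.5,"y":0,"z":-15,"twist":-74.4},{"x":53.5,"y":0,"z":-15,"twist":-74.4},{"x":53.5,"y":0,"z":-15,"twist":-74.4}]' 45 40
python3 -m pendant '[{"x":0,"y":0,"z":0,"twist":-4},{"x":0,"y":0,"z":0,"twist":-4},{"x":0,"y":0,"z":0,"twist":-4}]' 45 40
python3 - <<'E'
from h import *
goal(.617,-.158,.083,96.4)
d=snap('wrist');h=get_state()['ee_pos'][2]
hsv=cv2.cvtColor(d['img'],cv2.COLOR_RGB2HSV); m=cv2.inRange(hsv,(0,180,60),(6,255,255))|cv2.inRange(hsv,(175,180,60),(180,255,255))
n,l,st,ce=cv2.connectedComponentsWithStats(m)
for i in range(1,n):
    if st[i][4]>60: print(st[i],ce[i].round(1))
print(w2px(d,[[.617,-.158,.084],[.617-.0547,-.158-.006,.095]]))
E
```

```text
time: 29.75
ee_pos: [0.5649, -0.1642, 0.153]
ee_rot: [0.695, 0.137, -0.133, -0.693]
ft_force: [-0.0, -0.4, 0.4]
gripper_width: 0.0454
time: 30.58
ee_pos: [0.6183, -0.1575, 0.1482]
ee_rot: [-0.482, -0.517, 0.517, 0.482]
ft_force: [0.1, 0.4, -0.4]
gripper_width: 0.0449
time: 30.83
ee_pos: [0.6182, -0.1575, 0.1484]
ee_rot: [-0.466, -0.531, 0.532, 0.466]
ft_force: [-0.2, -0.2, 0.2]
gripper_width: 0.0449
goal [0.617, -0.158, 0.083, 96.4] -> x -0.3 y 65.4 z 1.3 twist 1.0641968276451195 | cur yaw 97.5 pos [ 0.6182 -0.1575  0.1484] tilt [-0.  0. -1.] j [-0.25  0.53  0.19  1.23 -0.   -0.38] w 0.0449 t 30.8333
[314 116  27  32 668] [327.2 131.6]
[510 132   9  24 106] [513.9 143.1]
[ 308  188   35   39 1273] [324.6 206.6]
[553 218  14  10  99] [560.2 222.7]
[525 225  13  21 148] [530.9 236. ]
[[325.07814279 212.84290748]
 [327.08796857 135.46114797]]
```

```bash
python3 -m pendant '[{"x":-0.3,"y":20,"z":1.5,"twist":1},{"x":-0.3,"y":40,"z":1.5,"twist":1},{"x":-0.3,"y":60,"z":1.5,"twist":1},{"x":-0.3,"y":70,"z":1.5,"twist":1},{"x":-0.3,"y":70,"z":1.5,"twist":1}]' 45 60
python3 -m pendant '[{"x":0,"y":0,"z":0,"twist":0},{"x":0,"y":0,"z":0,"twist":0},{"x":0,"y":0,"z":0,"twist":0},{"x":0,"y":0,"z":0,"twist":0},{"x":0,"y":0,"z":0,"twist":0},{"x":0,"y":0,"z":0,"twist":0},{"x":0,"y":0,"z":0,"twist":0}]' 15 60
python3 -c "
from h import *
s=get_state();print(s['ft_force'],s['ft_torque']);goal(.617,-.158,.083,96.4)"
python3 -m pendant '[{"x":0,"y":-4,"z":0,"twist":0},{"x":0,"y":-10,"z":0,"twist":0},{"x":0,"y":-16,"z":0,"twist":0},{"x":0,"y":-24,"z":0,"twist":0},{"x":0,"y":-34,"z":0,"twist":0},{"x":0,"y":-50,"z":0,"twist":0},{"x":0,"y":-70,"z":0,"twist":0},{"x":0,"y":-80,"z":0,"twist":0},{"x":0,"y":-80,"z":0,"twist":0}]' 15 80
python3 car.py;python3 -c "
from h import *
goal(.4496,-.3416,.15,15.4)"
```

```text
time: 31.3
ee_pos: [0.6154, -0.1577, 0.0763]
ee_rot: [-0.47, -0.527, 0.528, 0.472]
ft_force: [-0.6, 0.2, -0.2]
gripper_width: 0.0454
time: 31.88
ee_pos: [0.6175, -0.1581, 0.0799]
ee_rot: [0.471, 0.528, -0.528, -0.47]
ft_force: [-1.5, 2.0, 7.4]
gripper_width: 0.0222
[-1.47325655  1.97356735  7.36775658] [0.4134698  0.30282923 0.0215466 ]
goal [0.617, -0.158, 0.083, 96.4] -> x 0.1 y -3.1 z 0.5 twist 0.2065184040088326 | cur yaw 96.6 pos [ 0.6175 -0.1581  0.0799] tilt [ 0.002 -0.    -1.   ] j [-0.25  0.56  0.07  1.08  0.   -0.37] w 0.0222 t 31.8833
time: 32.63
ee_pos: [0.618, -0.1584, 0.1616]
ee_rot: [0.472, 0.529, -0.527, -0.469]
ft_force: [0.0, 0.1, -0.8]
gripper_width: 0.0217
red
36 [282.7 148.3] [0.6325 0.0472 0.023 ] c 0.08495973571820313
3 [300. 175.] [ 5.628e-01 -4.000e-04  2.300e-02] c 0.045308352613824654
grn
blu
46 [298.1 150.8] [0.623  0.0056 0.043 ] c 0.04461395561838127
149 [283.4 161.6] [0.5935 0.0426 0.043 ] c 0.08467522904307925
92 [299.3 168.5] [0.577  0.0011 0.043 ] c 0.04520765321155799
goal [0.4496, -0.3416, 0.15, 15.4] -> x -162.8 y 9.6 z 187.8 twist 81.20741465025708 | cur yaw 96.6 pos [ 0.6174 -0.1583  0.1598] tilt [ 0.002 -0.001 -1.   ] j [-0.25  0.52  0.21  1.26 -0.   -0.37] w 0.0216 t 32.6833
```

```bash
python3 -m pendant '[{"x":-163,"y":0,"z":188,"twist":81.2},{"x":-163,"y":0,"z":188,"twist":81.2},{"x":-163,"y":0,"z":188,"twist":81.2},{"x":-163,"y":0,"z":188,"twist":81.2},{"x":-163,"y":0,"z":188,"twist":81.2},{"x":-163,"y":0,"z":188,"twist":81.2},{"x":-163,"y":0,"z":188,"twist":81.2},{"x":-163,"y":0,"z":188,"twist":81.2},{"x":-163,"y":0,"z":188,"twist":81.2},{"x":-163,"y":0,"z":188,"twist":81.2}]' 15 80
python3 -c "
from h import *
goal(.4496,-.3416,.08,15.4)"
```

```text
time: 33.52
ee_pos: [0.4479, -0.3416, 0.1575]
ee_rot: [-0.69, -0.15, 0.151, 0.691]
ft_force: [1.3, 0.7, -1.1]
gripper_width: 0.0218
goal [0.4496, -0.3416, 0.08, 15.4] -> x 1.6 y 77.5 z -0.8 twist 9.186340392470925 | cur yaw 24.6 pos [ 0.4479 -0.3416  0.1575] tilt [-0.001  0.001 -1.   ] j [-0.65  0.37 -0.03  1.17  0.    0.49] w 0.0218 t 33.5167
```

```bash
python3 -m pendant '[{"x":1.5,"y":0,"z":-0.5,"twist":9.2},{"x":1.5,"y":30,"z":-0.5,"twist":9.2},{"x":1.5,"y":60,"z":-0.5,"twist":9.2},{"x":1.5,"y":75,"z":-0.5,"twist":9.2},{"x":1.5,"y":75,"z":-0.5,"twist":9.2},{"x":1.5,"y":75,"z":-0.5,"twist":9.2}]' 15 80
python3 -c "
from h import *
d=snap('wrist'); crop(d,220,60,420,300,2.5,'w11.png'); goal(.4496,-.3416,.042,15.4)"
```

```text
time: 34.02
ee_pos: [0.4496, -0.3409, 0.0828]
ee_rot: [-0.7, -0.097, 0.098, 0.701]
ft_force: [0.0, -0.9, -1.5]
gripper_width: 0.0216
goal [0.4496, -0.3416, 0.042, 15.4] -> x -0.7 y 41.9 z 0.0 twist 0.39298761122584835 | cur yaw 15.8 pos [ 0.4503 -0.3414  0.0839] tilt [-0.  0. -1.] j [-0.65  0.42 -0.15  1.   -0.    0.65] w 0.0215 t 34.0667
```

View pics/w11.png

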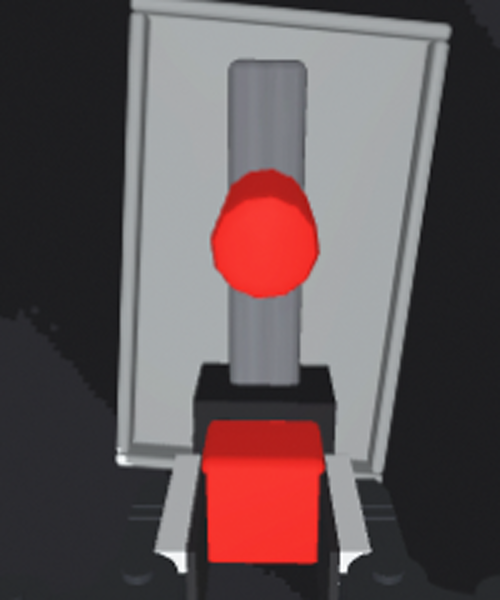

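The crank is held level over its tray, inside the rim all round. I lower it and release.

```bash
python3 -m pendant '[{"x":-0.5,"y":12,"z":0,"twist":0},{"x":-0.5,"y":24,"z":0,"twist":0},{"x":-0.5,"y":32,"z":0,"twist":0},{"x":-0.5,"y":37,"z":0,"twist":0},{"x":-0.5,"y":39.5,"z":0,"twist":0},{"x":-0.5,"y":39.5,"z":0,"twist":0},{"x":-0.5,"y":39.5,"z":0,"twist":0}]' 15 80
python3 -m pendant '[{"x":0,"y":0,"z":0,"twist":0},{"x":0,"y":0,"z":0,"twist":0},{"x":0,"y":0,"z":0,"twist":0},{"x":0,"y":0,"z":0,"twist":0},{"x":0,"y":0,"z":0,"twist":0},{"x":0,"y":-20,"z":0,"twist":0},{"x":0,"y":-60,"z":0,"twist":0},{"x":0,"y":-100,"z":0,"twist":0},{"x":0,"y":-130,"z":0,"twist":0},{"x":0,"y":-130,"z":0,"twist":0}]' 50 40
python3 -m pendant '[{"x":-40,"y":0,"z":-20,"twist":0},{"x":-80,"y":0,"z":-60,"twist":0},{"x":-120,"y":0,"z":-60,"twist":0},{"x":-120,"y":0,"z":-60,"twist":0},{"x":-120,"y":0,"z":-60,"twist":0},{"x":-120,"y":0,"z":-60,"twist":0}]' 50 40
python3 car.py; python3 - <<'E'
from h import *
t=last('top'); s=snap('scene'); print(get_state()['ee_pos'],get_state()['gripper_width'],get_state()['ft_force'])
c=lambda d,u0,v0,w,h,s:cv2.resize(d['img'][v0:v0+h,u0:u0+w,::-1],None,fx=s,fy=s,interpolation=cv2.INTER_CUBIC)
W=np.zeros((600,800,3),np.uint8)
W[:300,:640]=c(t,255,125,128,60,5); W[302:600,:420]=c(s,255,135,140,100,3)[:298]; W[302:582,430:790]=c(t,383,198,72,56,5)
cv2.imwrite('pics/m4.png',W)
E
```

```text
time: 34.65
ee_pos: [0.4501, -0.3417, 0.0447]
ee_rot: [0.701, 0.097, -0.097, -0.7]
ft_force: [-0.3, -0.6, -1.6]
gripper_width: 0.0215
time: 35.48
ee_pos: [0.452, -0.3432, 0.1806]
ee_rot: [0.703, 0.099, -0.095, -0.698]
ft_force: [0.7, -1.0, 0.3]
gripper_width: 0.0501
time: 35.98
ee_pos: [0.3503, -0.4322, 0.1742]
ee_rot: [-0.7, -0.097, 0.096, 0.701]
ft_force: [1.1, 0.0, -0.0]
gripper_width: 0.0502
red
38 [282.7 148.5] [0.6319 0.047  0.023 ] c 0.084822272597693
3 [300. 175.] [ 5.628e-01 -4.000e-04  2.300e-02] c 0.045308352613824654
grn
blu
46 [298.1 150.8] [0.623  0.0056 0.043 ] c 0.04461395561838127
150 [283.4 161.6] [0.5936 0.0425 0.043 ] c 0.08460829040719875
91 [299.4 168.4] [0.5771 0.0009 0.043 ] c 0.045049283472218225
[ 0.35137608 -0.43153475  0.17413829] 0.0502003321609405 [-0.17920682  0.32697021  1.13365955]
```

View pics/m4.png

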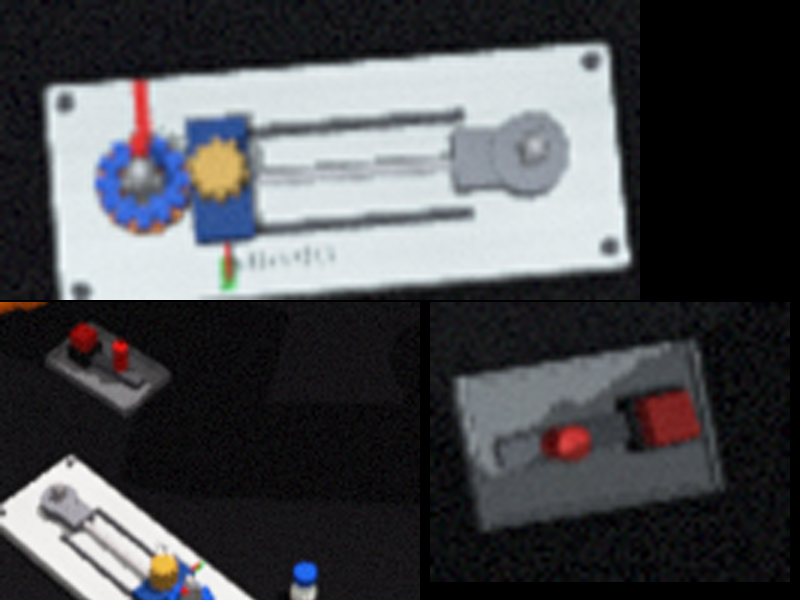

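The pointer stands in the green band, the crank lies flat in its tray, and the stack is in place. Handing in.

```bash
python3 -c "
from workcell import hand_in
print(hand_in())"
```

```text
the job is handed in; nothing more can be done
None
```

I finished the job and handed it in at about 36 s of robot time; the hand-in gives no verdict.

- **Cogs:** Only the orange spacer and the blue cog were on the bench. Both slid down the hub without any noticeable force and sit flush on each other, with their red marks on the master-spline stripe.
- **Winding:** I set the crank on the shaft and wound it about 1006° clockwise by the knob. The last top view puts the carriage at about 45 mm (44.6 to 45.3 mm from three marks), with the red pointer in the green band.
- **Crank:** It went back into its own tray, the left one, at the place and angle it came from. The last views show it lying flat inside the rim, with the gripper open and about 0.17 m above the bench, clear of it.

**Checks that disagreed:**
- Wrist and top camera positions differed by about 2 mm in places, and I corrected for this using the contact forces.
- The gripper read 45.4 mm on the 48 mm blue cog, but it still fitted normally.
- The image code no longer picked out the green band once the pointer covered part of it; I confirmed that one by eye.

I did not measure the bystanders again at the end, but the arm passed well above them.

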